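Put the counter display right

ROBOT

A 6-joint arm with a two-finger parallel gripper is mounted at the origin on a cart in front of the work surface, level with it; the furniture and walls round the work are solid. World frame = base frame: x ahead of the robot, y to its left, z up, the work surface at z = 0. Lengths are in m, angles in rad, forces in N, time in s.
With the tool pointing down it reaches from about 0.35 to 0.975 m from the base axis. Payload 4.9 kg.
Tool frame: the origin (TCP) lies midway between the tips of the shut fingers; the grasp point (between the pads) lies manip.tcp_to_grasp behind it (manip.tcp_to_grasp is the distance from the TCP to the grasp point, in m); z points along the fingers, y is the line along which they close (so a half turn about z gives the same grasp; the last joint's range is limited). The gripper opens to 85 mm and grips with 20 to 120 N. Pads are 22 mm wide; open, the fingers measure 114 mm over their backs; the gripper's body (76 mm by 85 mm) begins 54 mm behind the grasp point. The pads swing forward as they close: fully open they stand 13 mm farther back than shut.
Start: joints at [1.134, 0.053, 1.613, -0, 1.476, -0.119], TCP at [0.195, 0.594, 0.231] pointing down, gripper open.
Joint ranges: [-3.01, 3.01], [-1.01, 2.22], [0.06, 2.58], [-1.02, 4.17], [0.09, 2.62], [-3.14, 3.14]. Speed limits (rad/s): [2.57, 2.57, 3.14, 3.14, 3.14, 3.14].

INTERFACE

Orientations are given as a unit quaternion [w, x, y, z].
In Python, from plant import manip, grab_frame, calibration, job_done gives the robot as it stands.
- The arm moves only by the tool send_rows, never from a script. Its argument "rows" is a list of rows, each an object of numbers: "x", "y", "z": the shift along the tool's x, y, z normalised to -1 to 1, where 1 is 15 cm; "wx", "wy", "wz": the turn, a rotation vector about the tool's x, y, z normalised to -1 to 1, where 1 is pi/4 rad; "hand": the opening, from -1 (shut) to 1 (fully open). In form: [{"x": .., "y": .., "z": .., "wx": .., "wy": .., "wz": .., "hand": ..}, ...]. A call has exactly 10 rows; each row shifts and turns the commanded pose from where the row before left it, along the tool's axes as they then stand; what a row does not reach is not made up. A row lasts 1/12 s, in which the tool goes at most 41.7 mm and 7.16 degrees, less where a joint would pass 70% of its speed; a pose out of reach is approached as far as the arm can. A call with a number of a shift or a turn outside -1 to 1 is refused whole. A call with a gripper value outside its range is refused whole. The fingers move at their own pace and stop on an object; the grip force is fixed at half the most. Time passes only in rows, so rows that do not move let the fingers close, or fill a call up. It gives the time, the measured TCP pose, the force, the opening and the grip force at its end, in the units of the state.
- manip.state(): the state, without advancing time (a new reading comes with each control period).
- grab_frame(name): name is "scene" or "side" or "wrist"; returns the picture (420x560x3 uint8, blue, green, red); there is no depth.
- calibration(name): a dict with "camera_matrix" (3x3 intrinsics, pixels), "k1" (the pictures are not rectified: a ray, as slopes to the right and down, at radius r is drawn at 1 + k1 r^2 times it, then the intrinsics apply), "R" (3x3) and "t" (3): a world point X has camera coordinates R X + t. Camera axes: x right, y down, z forward; pixel columns grow to the right and rows downward; lengths in m; the calibration is good to about 2 mm. A picture is of the moment at which its call begins: read the wrist's pose just before it. calibration takes no time and is no camera call; for the wrist camera it gives the pose at the moment of the call.
- job_done(): hands the job in; it is judged then, once.
The state is a dict: "time": time; "joint_pos": joint angles; "joint_vel": joint speeds; "joint_efforts": joint torques, N m; "tool_pos": TCP position; "tool_rot": TCP orientation; "contact_force": force on the tool from outside, world axes, zero at the start; "ft_torque": the same for the moment, N m; "gripper_width": opening from 0.0 (shut) to 1.0 (fully open); "grasp_force": force on a finger pad.
Only numpy, scipy, OpenCV 4.12 (cv2) and the standard library are available. Lean on these libraries where they do the work, as an engineer would, in place of code of your own. Each camera call takes 0.05 s, during which the arm holds its last target. There are 200 camera calls.

TASK

The goods on the three wooden display plinths have been mixed up. Put the paint jar upright on the middle of the round plinth, the pail upright on the middle of the square plinth and squared up with its edges, and lay the charcoal carton flat on the long plinth and slide it home, touching its two back pins and its end pin. The empty cork mat is there if you need to park something; leave the pencil, spray can and eraser alone.

Things in the scene. Friction and masses are not known exactly. Their poses are not given: they have to be found in the camera images.
- jar: Round screw-lid paint jar with a white lid, 68 mm across, 61 mm high, 0.18 kg. Starts on the square plinth. Origin: centre of its underside, z up.
- pail: Small cream plastic open-topped pail, rectangular, narrowing slightly to its foot: over the rim 60 mm along its x, 75 mm along its y; 62 mm high, 50 g. The rim (top 7 mm) stands 3 mm proud of the wall; grip the rim across the 60 mm. Starts on the long plinth, its y roughly along the plinth's y. Origin: centre of its underside, z up.
- carton: Black card carton lying down, a rigid box 150 mm along its x, 38 mm along its y, 38 mm high, about 85 g. Starts across the round plinth, its ends overhanging. Origin: centre of its underside, z up. Either end may point either way.
- round_plinth: Fixed round wooden disc, 110 mm across, flat top 12 mm above its origin. Origin: centre of its underside, on the counter.
- square_plinth: Fixed square wooden board, 110 x 110 mm, flat top 12 mm above its origin. Origin: centre of its underside; x and y along its edges.
- long_plinth: Fixed wooden board, 84 mm along x, 190 mm along y, flat top 12 mm above its origin (centre of underside). Steel pins, 10 mm thick, 14 mm above the top, at (x, y) mm: back pins (35, -50), (35, 50); end pin (0, 83). A carton lying along y and touching all three is centred at (11, 3): slide it to +x, +y. Fingers fit between the back pins. +x points away from the robot within 0.25 rad.
- cork_mat: Fixed cork mat, 120 x 120 mm, 3 mm thick, empty at the start: a free spot for parking. Origin: centre of its underside.
- pencil: Dark green pencil, 195 x 8 x 7 mm, lying between the left and right pair of places, its length (its y) along world x. Bystander, leave it. Origin: middle of its underside.
- spray_can: Standing spray can with a white cap, 66 mm across, 205 mm tall, at the left of the work. Bystander, leave it. Origin: centre of its underside.
- eraser: Eraser in a red card sleeve, 23 x 56 x 13 mm, lying at the left of the work. Bystander, leave it. Origin: centre of its underside.
Not all that is in view belongs to the job. There is more than one size of the pail; the one meant has the size given above.

How it is judged:
By the outcome, as a careful person would: the job done as asked, in the order asked, and still so for the second after the job is handed in, with the robot touching nothing.
It also fails if it takes over 120 s, if anything falls off the work surface, if the arm or the gripper's body presses on something with over 40 N, if the wrist force passes 120 N, or if a joint passes its speed limit or range.

## Working session

There is one attempt and no reset: what is moved stays moved. The work goes in short steps, Python scripts to look and compute and a tool call to move; the robot and the scene stay as the last step left them, time stands still between calls to the robot, and variables do not carry over. Pictures are saved under pics/ and viewed, at most 14 in all, crops included, and the job is handed in when it is done.

Besides the shell and the picture viewer there is one more tool, called after ">>>" as name([rows], argument=value, ...), one row to a line, values as JSON. send_rows: Moves the arm, as the interface text tells. Scaled input: -1 to 1 covers 15 cm each way for a shift and pi/4 rad each way for a turn. Its arguments: {"type":"object","properties":{"rows":{"type":"array","items":{"type":"object","properties":{"x":{"type":"number","minimum":-1,"maximum":1},"y":{"type":"number","minimum":-1,"maximum":1},"z":{"type":"number","minimum":-1,"maximum":1},"wx":{"type":"number","minimum":-1,"maximum":1},"wy":{"type":"number","minimum":-1,"maximum":1},"wz":{"type":"number","minimum":-1,"maximum":1},"hand":{"type":"number"}}}}},"required":["rows"]}

```bash
mkdir -p pics; ls; python3 - <<'E'
from plant import manip, grab_frame, calibration
import cv2,numpy as np
s=manip.state(); print(s); print(manip.tcp_to_grasp)
for n in("scene","side"):
    cv2.imwrite(f"pics/{n}0.png",grab_frame(n)); c=calibration(n); print(n,c)
E
```

```text
pics
{'time': 0.0, 'joint_pos': array([ 1.13401997e+00,  5.33820709e-02,  1.61429464e+00,  2.50397332e-05,
        1.47599809e+00, -1.19015274e-01]), 'joint_vel': array([-1.19708362e-03,  7.02949941e-04,  9.62566398e-04,  2.45546937e-05,
       -1.37426664e-03, -7.76827851e-04]), 'joint_efforts': array([-1.23474110e-03, -3.93686700e+01, -3.70175564e+01, -1.57153727e-04,
        6.88363143e-03,  3.21727924e-06]), 'tool_pos': array([0.19501226, 0.59314239, 0.23004701]), 'tool_rot': array([-2.97585817e-04,  1.58214041e-01,  9.87404291e-01, -9.97716904e-04]), 'contact_force': array([0.70221571, 0.29811707, 0.34879908]), 'ft_torque': array([-0.01030253, -0.0213745 , -0.00048502]), 'grasp_force': 0.0, 'gripper_width': 1.002805752133194}
0.0187
scene {'camera_matrix': array([[389.33272242,   0.        , 275.33820369],
       [  0.        , 389.33272242, 209.98511557],
       [  0.        ,   0.        ,   1.        ]]), 'k1': -0.018818686257364912, 'R': array([[ 0.5777611 , -0.81599661,  0.01848361],
       [-0.4938504 , -0.36751842, -0.78806217],
       [ 0.64984913,  0.44618352, -0.6153181 ]]), 't': array([-0.07370282,  0.39743722,  0.48203128])}
side {'camera_matrix': array([[428.70241564,   0.        , 280.43968862],
       [  0.        , 428.70241564, 213.4653393 ],
       [  0.        ,   0.        ,   1.        ]]), 'k1': 0.028913872401418163, 'R': array([[-0.98765753, -0.15451351, -0.0256549 ],
       [-0.04148344,  0.41599509, -0.90842017],
       [ 0.1510355 , -0.89614377, -0.41727044]]), 't': array([ 0.55095287, -0.05008596,  1.14599898])}
```

View pics/scene0.png

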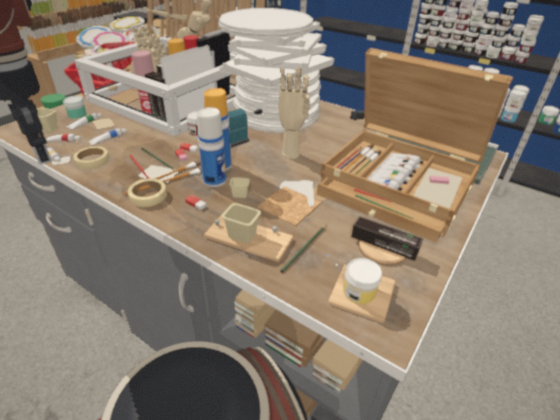

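View pics/side0.png

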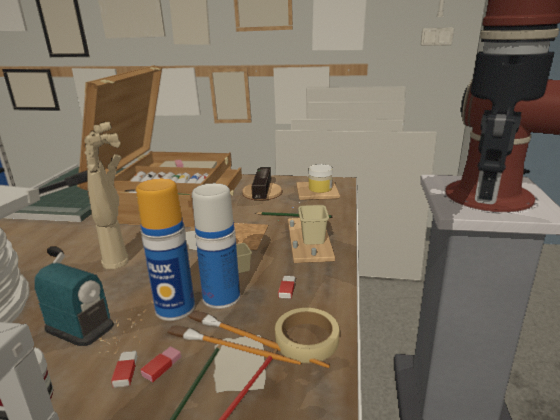

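Scene view: the candidates for the pail are the larger one on the long plinth (241,222) and a small one standing loose (240,187). The plinth one fits the description. The jar is at (361,283), the carton at (388,238), the cork mat at (293,203), the pencil at (304,249), the spray can at (213,147) and the eraser at (196,203). An open box stands behind the carton.

```bash
cat > h.py <<'E'
from plant import manip, grab_frame, calibration
import cv2, numpy as np
from scipy.spatial.transform import Rotation as Ro
def dist(c): return np.array([c["k1"],0,0,0.])
def ray(c,uv):
    p=cv2.undistortPoints(np.array(uv,float).reshape(-1,1,2),c["camera_matrix"],dist(c)).reshape(-1,2)
    d=np.c_[p,np.ones(len(p))]@c["R"]; return -c["R"].T@c["t"],d
def plane(c,uv,z):
    o,d=ray(c,uv); return (o+d*((z-o[2])/d[:,2])[:,None])[:,:2]
def proj(c,X):
    return cv2.projectPoints(np.array(X,float).reshape(-1,1,3),cv2.Rodrigues(c["R"])[0],c["t"],c["camera_matrix"],dist(c))[0].reshape(-1,2)
def tool():
    s=manip.state(); q=s["tool_rot"]; return s,s["tool_pos"],Ro.from_quat([q[1],q[2],q[3],q[0]])
def go(target,yaw,grasp=False):
    """needed: tool-frame shift in m for pointing-down tool with tool y axis at world angle yaw(mod pi)"""
    s,p,R=tool(); 
    ya=R.apply([0,1,0]); cur=np.arctan2(ya[1],ya[0])
    dy=(yaw-cur+np.pi/2)%np.pi-np.pi/2
    z=R.apply([0,0,1]); tilt=R.inv().apply(np.cross(z,[0,0,-1]))
    sh=R.inv().apply(np.array(target)-p)
    print("t",round(s["time"],2),"pos",p.round(4),"yaw",round(cur,4),"| shift/.15",(sh/.15).round(3),"wz/(pi/4)",round(-dy/(np.pi/4),3),"tilt",(tilt/(np.pi/4)).round(4),"q6",round(s["joint_pos"][5],2))
def snap(n,f=None):
    c=calibration(n); im=grab_frame(n)
    if f: cv2.imwrite("pics/"+f,im)
    return c,im
E
python3 - <<'E'
from h import *
c=calibration("scene"); s=calibration("side")
for n,uv,z in[("jar",(363,267),.073),("carton",(388,230),.05),("round",(384,250),.012),("square",(362,295),.012),("long",(249,237),.012),("pailrim",(242,213),.074),("mat",(293,203),.003),("pencil",(304,249),.005),("can",(215,178),0),("eraser",(196,203),.01),("smallpail",(240,193),0),("boxfront",(360,200),0),("boxfront2",(445,225),0)]:
    print(n,plane(c,uv,z).round(3))
cw=calibration("wrist"); print(cw["R"].round(3),cw["camera_matrix"], -cw["R"].T@cw["t"])
from h import tool
_,p,R=tool(); print("cam in tool",R.inv().apply(-cw["R"].T@cw["t"]-p), (cw["R"]@R.as_matrix()).round(3))
E
```

```text
jar [[0.45  0.025]]
carton [[0.609 0.035]]
round [[0.585 0.027]]
square [[0.438 0.011]]
long [[0.44  0.296]]
pailrim [[0.44  0.313]]
mat [[0.619 0.292]]
pencil [[0.488 0.176]]
can [[0.589 0.537]]
eraser [[0.463 0.486]]
smallpail [[0.575 0.433]]
boxfront [[0.741 0.158]]
boxfront2 [[ 0.772 -0.057]]
[[ 0.311  0.95  -0.003]
 [ 0.907 -0.296  0.298]
 [ 0.282 -0.095 -0.955]] [[335.0750871    0.         277.94519523]
 [  0.         335.0750871  210.24665002]
 [  0.           0.           1.        ]] [0.12136199 0.61851387 0.37275526]
cam in tool [ 0.07793932  0.00076589 -0.14254502] [[ 0.001  1.     0.001]
 [-0.954  0.002 -0.298]
 [-0.298 -0.     0.954]]
```

```bash
python3 -c "
from h import *
go([.47,.16,.33],np.pi/2)"
```

```text
t 0.1 pos [0.195  0.5932 0.2302] yaw 1.253 | shift/.15 [-2.644 -2.172 -0.662] wz/(pi/4) -0.405 tilt [-0.0023 -0.0003 -0.    ] q6 -0.12
```

>>> send_rows([
  {"x": -0.155,"y": -0.128,"z": -0.039,"hand": 1},
  {"x": -0.155,"y": -0.128,"z": -0.039,"hand": 1},
  {"x": -0.155,"y": -0.128,"z": -0.039,"hand": 1},
  {"x": -0.155,"y": -0.128,"z": -0.039,"hand": 1},
  {"x": -0.155,"y": -0.128,"z": -0.039,"hand": 1},
  {"x": -0.155,"y": -0.128,"z": -0.039,"hand": 1},
  {"x": -0.155,"y": -0.128,"z": -0.039,"hand": 1},
  {"x": -0.155,"y": -0.128,"z": -0.039,"hand": 1},
  {"x": -0.155,"y": -0.128,"z": -0.039,"hand": 1},
  {"x": -0.155,"y": -0.128,"z": -0.039,"hand": 1},
])

```text
invalid input at $.rows[0]: expected keys x, y, z, wx, wy, wz, hand
```

>>> send_rows([
  {"x": -0.155,"y": -0.128,"z": -0.039,"hand": 1},
  {"x": -0.155,"y": -0.128,"z": -0.039,"hand": 1},
  {"x": -0.155,"y": -0.128,"z": -0.039,"hand": 1},
  {"x": -0.155,"y": -0.128,"z": -0.039,"hand": 1},
  {"x": -0.155,"y": -0.128,"z": -0.039,"hand": 1},
  {"x": -0.155,"y": -0.128,"z": -0.039,"hand": 1},
  {"x": -0.155,"y": -0.128,"z": -0.039,"hand": 1},
  {"wz": -0.135,"hand": 1},
  {"wz": -0.135,"hand": 1},
  {"wz": -0.135,"hand": 1},
])

```text
invalid input at $.rows[0]: expected keys x, y, z, wx, wy, wz, hand
```

```bash
python3 - <<'E'
from h import *
go([.47,.16,.33],np.pi/2)
c,im=snap("wrist","w1.png")
go([.47,.16,.33],np.pi/2)
import pickle; pickle.dump(c,open("w1.pkl","wb"))
E
```

```text
t 0.1 pos [0.195  0.5932 0.2302] yaw 1.253 | shift/.15 [-2.644 -2.172 -0.662] wz/(pi/4) -0.405 tilt [-0.0023 -0.0003 -0.    ] q6 -0.12
t 0.15 pos [0.1951 0.5933 0.2303] yaw 1.253 | shift/.15 [-2.643 -2.172 -0.661] wz/(pi/4) -0.405 tilt [-0.002  -0.0002  0.    ] q6 -0.12
```

View pics/w1.png

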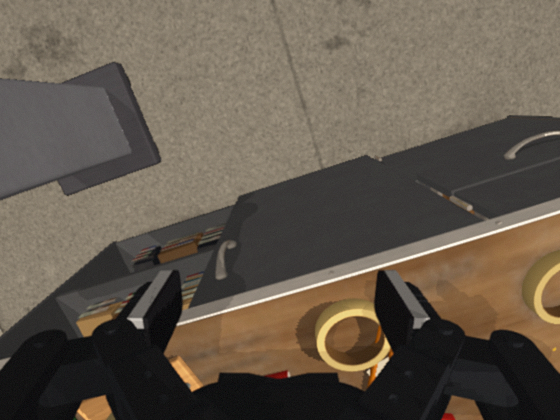

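>>> send_rows([
  {"x": -0.178,"y": -0.12,"z": -0.047,"wx": 0,"wy": 0,"wz": 0,"hand": 1},
  {"x": -0.178,"y": -0.12,"z": -0.047,"wx": 0,"wy": 0,"wz": 0,"hand": 1},
  {"x": -0.178,"y": -0.12,"z": -0.047,"wx": 0,"wy": 0,"wz": 0,"hand": 1},
  {"x": -0.178,"y": -0.12,"z": -0.047,"wx": 0,"wy": 0,"wz": 0,"hand": 1},
  {"x": -0.178,"y": -0.12,"z": -0.047,"wx": 0,"wy": 0,"wz": 0,"hand": 1},
  {"x": -0.178,"y": -0.12,"z": -0.047,"wx": 0,"wy": 0,"wz": 0,"hand": 1},
  {"x": -0.178,"y": -0.12,"z": -0.047,"wx": 0,"wy": 0,"wz": 0,"hand": 1},
  {"x": -0.178,"y": -0.12,"z": -0.047,"wx": 0,"wy": 0,"wz": 0,"hand": 1},
  {"x": -0.178,"y": -0.12,"z": -0.047,"wx": 0,"wy": 0,"wz": 0,"hand": 1},
  {"x": -0.178,"y": -0.12,"z": -0.047,"wx": 0,"wy": 0,"wz": 0,"hand": 1},
])

```text
time: 0.98
tool_pos: [0.3932, 0.3378, 0.3019]
tool_rot: [-0.0, 0.158, 0.987, -0.0]
contact_force: [-0.0, -1.1, 0.3]
gripper_width: 0.998
grasp_force: 0.0
```

>>> send_rows([
  {"x": -0.178,"y": -0.12,"z": -0.047,"wx": 0,"wy": 0,"wz": 0,"hand": 1},
  {"x": -0.178,"y": -0.12,"z": -0.047,"wx": 0,"wy": 0,"wz": 0,"hand": 1},
  {"x": -0.178,"y": -0.12,"z": -0.047,"wx": 0,"wy": 0,"wz": 0,"hand": 1},
  {"x": -0.178,"y": -0.12,"z": -0.047,"wx": 0,"wy": 0,"wz": 0,"hand": 1},
  {"x": -0.178,"y": -0.12,"z": -0.047,"wx": 0,"wy": 0,"wz": 0,"hand": 1},
  {"x": -0.178,"y": -0.12,"z": -0.047,"wx": 0,"wy": 0,"wz": 0,"hand": 1},
  {"x": 0,"y": 0,"z": 0,"wx": 0,"wy": 0,"wz": -0.13,"hand": 1},
  {"x": 0,"y": 0,"z": 0,"wx": 0,"wy": 0,"wz": -0.13,"hand": 1},
  {"x": 0,"y": 0,"z": 0,"wx": 0,"wy": 0,"wz": -0.145,"hand": 1},
  {"x": 0,"y": 0,"z": 0,"wx": 0,"wy": 0,"wz": 0,"hand": 1},
])

```text
time: 1.82
tool_pos: [0.5111, 0.1862, 0.3437]
tool_rot: [-0.0, -0.001, 1.0, -0.0]
contact_force: [0.4, 0.6, -0.2]
gripper_width: 0.999
grasp_force: 0.0
```

```bash
python3 - <<'E'
from h import *
go([.53,.16,.35],np.pi/2)
c,im=snap("wrist","w2.png")
go([.53,.16,.35],np.pi/2)
import pickle; pickle.dump(c,open("w2.pkl","wb"))
E
```

```text
t 1.82 pos [0.5111 0.1862 0.3437] yaw 1.5722 | shift/.15 [-0.126 -0.175 -0.042] wz/(pi/4) 0.002 tilt [-0.0002 -0.001  -0.    ] q6 -1.36
t 1.87 pos [0.511  0.1865 0.3437] yaw 1.5685 | shift/.15 [-0.127 -0.176 -0.042] wz/(pi/4) -0.003 tilt [-0.0001 -0.0009  0.    ] q6 -1.36
```

View pics/w2.png

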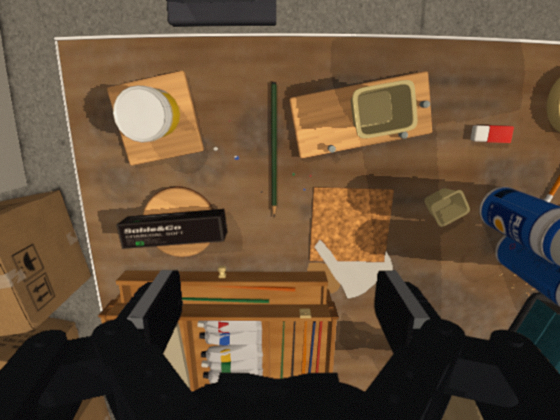

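Wrist view from above (up is toward the robot, right is +y): jar (143,113) on the square plinth, carton (173,228) on the round one, pail (385,108) with pins at (427,104), (405,135) and (332,148). The mat is at (352,223) with a sheet over its far corner. Small decoy pail (447,207), pencil (275,150), eraser (493,134).

```bash
python3 - <<'E'
import cv2
im=cv2.imread("pics/w2.png"); cv2.imwrite("pics/w2c.png",cv2.resize(im[60:300,80:480],None,fx=2,fy=2,interpolation=cv2.INTER_CUBIC))
E
```

```text
(no output)
```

View pics/w2c.png

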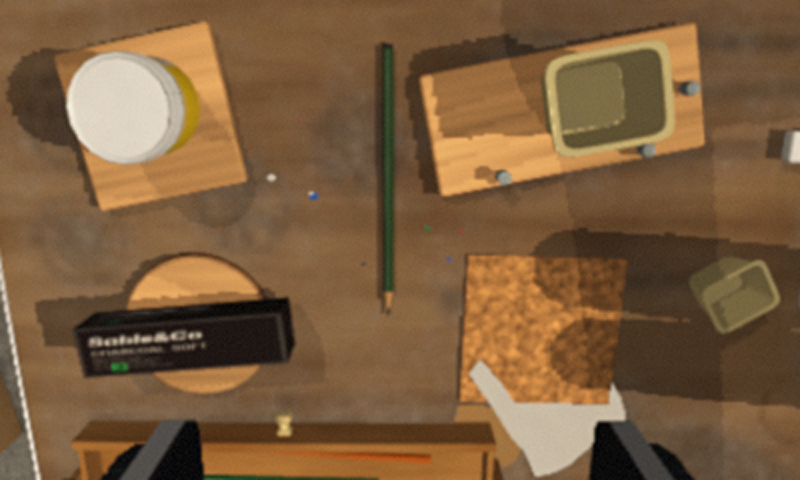

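The 2x crop confirms that the pail is the one on the long plinth: it is larger, with its rim corners at crop (546,58), (666,42), (674,142), (560,155). The decoy at (735,295) is clearly smaller.

```bash
cat >> h.py <<'E'
def sub(g,p,n,w=4):
    """strongest edge along normal n near p, subpixel"""
    t=np.arange(-w,w+.01,.25); q=p+t[:,None]*n
    v=cv2.remap(g,q[:,0].astype(np.float32)[None],q[:,1].astype(np.float32)[None],cv2.INTER_LINEAR)[0]
    d=np.abs(np.gradient(v)); 
    return p+t[d.argmax()]*n
def quad(im,c,P,z,w=4):
    """refine quad corners: fit lines to edge points, on the world plane z -> world corners"""
    g=cv2.GaussianBlur(im,(0,0),1).astype(np.float32).mean(2); P=np.array(P,float); L=[]
    for a,b in zip(P,np.roll(P,-1,0)):
        e=(b-a)/np.linalg.norm(b-a); n=np.array([-e[1],e[0]])
        pts=plane(c,[sub(g,a+(b-a)*f,n,w) for f in np.linspace(.12,.88,25)],z)
        vx,vy,x,y=cv2.fitLine(pts.astype(np.float32),cv2.DIST_HUBER,0,1e-3,.001).ravel(); L.append(np.array([-vy,vx,-vy*x+vx*y]))
    C=[np.linalg.solve(np.array([L[i-1][:2],L[i][:2]]),[L[i-1][2],L[i][2]]) for i in range(4)]
    return np.array(C)
def rep(n,C):
    d=np.roll(C,-1,0)-C; a=np.degrees(np.arctan2(d[:,1],d[:,0])); print(n,"ctr",C.mean(0).round(4),"sides",(np.hypot(*d.T)*1000).round(1),"ang",a.round(1)); 
E
python3 - <<'E'
from h import *
import pickle; c=pickle.load(open("w2.pkl","rb")); im=cv2.imread("pics/w2.png")
o=lambda L:[(80+x/2,60+y/2) for x,y in L]
for n,P,z in[("square",o([(57,58),(207,22),(246,181),(103,210)]),.012),("long",o([(420,74),(695,23),(705,146),(440,196)]),.012),("mat",o([(467,255),(626,260),(612,403),(460,402)]),.003),("pail",o([(546,58),(666,42),(674,142),(560,155)]),.074),("carton",o([(80,330),(276,314),(280,366),(85,376)]),.05)]:
    rep(n+" raw",plane(c,P,z)); rep(n,quad(im,c,P,z,3))
print("jar",plane(c,o([(125,107)]),.073),"lid lr",plane(c,o([(67,107),(183,107)]),.073))
print("pins",plane(c,o([(688,88),(648,150),(503,177)]),.026))
E5=0
E
python3 - <<'E'
import sys; sys.path.insert(0,'.')
from h import *
import pickle; c=pickle.load(open("w2.pkl","rb"))
o=lambda L:[(80+x/2,60+y/2) for x,y in L]
print("round pts",plane(c,o([(128,300),(195,253),(265,298),(170,387),(220,391),(255,372)]),.012))
p=plane(c,o([(128,300),(195,253),(265,298),(170,387),(220,391),(255,372)]),.012)
A=np.c_[2*p,np.ones(6)]; s=np.linalg.lstsq(A,(p**2).sum(1),rcond=None)[0]; print(s[:2],np.sqrt(s[2]+s[:2]@s[:2]))
print("box edge",plane(c,o([(80,425),(490,425)]),.05),plane(c,o([(80,445),(490,445)]),.0), "smallpail", plane(c,o([(690,290)]),.04))
E
```

```text
square raw ctr [0.451 0.019] sides [107.  107.5 107.  106.3] ang [ 101.6   10.8  -79.  -169.2]
square ctr [0.4513 0.0181] sides [109.9 111.5 109.3  99.9] ang [ 106.7   11.1  -79.3 -168.9]
long raw ctr [0.4446 0.3032] sides [187.   82.7 189.   83.9] ang [ 100.8   11.8  -78.9 -169.6]
long ctr [0.4444 0.3029] sides [188.5  82.7 188.   82.8] ang [ 101.2   11.1  -78.8 -168.6]
mat raw ctr [0.6096 0.2995] sides [119.1 117.4 121.7 119.7] ang [ 88.4   0.6 -90.5 179.3]
mat ctr [0.6087 0.2985] sides [119.2 118.6 118.1 118.7] ang [ 88.9  -1.4 -91.  179.1]
pail raw ctr [0.4366 0.3156] sides [70.8 58.5 69.8 57.2] ang [  98.1   11.   -83.  -167.9]
pail ctr [0.4371 0.3124] sides [69.2 56.1 70.7 48.4] ang [ 100.1   11.3  -86.1 -169.8]
carton raw ctr [0.604  0.0355] sides [139.4  38.6 141.3  35. ] ang [ 95.1   1.2 -86.5 177.8]
carton ctr [0.6038 0.0366] sides [144.1  40.2 147.6  30.4] ang [ 99.6  -5.3 -84.9 163.5]
jar [[0.44107712 0.02448215]] lid lr [[ 0.44065844 -0.01119311]
 [ 0.44138692  0.05974228]]
pins [[0.42845888 0.38119262]
 [0.46939208 0.35837901]
 [0.48844774 0.26032856]]
round pts [[ 0.58147768 -0.01288109]
 [ 0.54543874  0.0409116 ]
 [ 0.57962537  0.0903547 ]
 [ 0.65231219  0.01185863]
 [ 0.65541143  0.05087278]
 [ 0.63920778  0.07926075]]
[0.60161887 0.0384567 ] 0.05595169091134297
box edge [[ 0.66600673 -0.04452988]
 [ 0.66391507  0.25605222]] [[ 0.71116799 -0.07387503]
 [ 0.70856994  0.26479072]] smallpail [[0.56425061 0.39376198]]
```

>>> send_rows([
  {"x": -0.105,"y": -0.17,"z": 0,"wx": 0,"wy": 0,"wz": 0,"hand": 0.32},
  {"x": -0.105,"y": -0.17,"z": 0,"wx": 0,"wy": 0,"wz": 0,"hand": 0.32},
  {"x": -0.105,"y": -0.17,"z": 0,"wx": 0,"wy": 0,"wz": 0,"hand": 0.32},
  {"x": -0.105,"y": -0.17,"z": 0,"wx": 0,"wy": 0,"wz": 0,"hand": 0.32},
  {"x": -0.105,"y": -0.17,"z": 0,"wx": 0,"wy": 0,"wz": 0,"hand": 0.32},
  {"x": -0.105,"y": -0.17,"z": 0,"wx": 0,"wy": 0,"wz": 0,"hand": 0.32},
  {"x": 0,"y": 0,"z": 0.1,"wx": 0,"wy": 0,"wz": 0.145,"hand": 0.32},
  {"x": 0,"y": 0,"z": 0.1,"wx": 0,"wy": 0,"wz": 0.145,"hand": 0.32},
  {"x": 0,"y": 0,"z": 0.1,"wx": 0,"wy": 0,"wz": 0.145,"hand": 0.32},
  {"x": 0,"y": 0,"z": 0.1,"wx": 0,"wy": 0,"wz": 0.145,"hand": 0.32},
])

```text
time: 2.7
tool_pos: [0.6056, 0.0336, 0.2831]
tool_rot: [-0.0, 0.23, 0.973, -0.0]
contact_force: [0.6, 0.5, -0.7]
gripper_width: 0.66
grasp_force: 0.0
```

>>> send_rows([
  {"x": 0,"y": 0,"z": 0.1,"wx": 0,"wy": 0,"wz": 0.145,"hand": 0.32},
  {"x": 0,"y": 0,"z": 0.1,"wx": 0,"wy": 0,"wz": 0.145,"hand": 0.32},
  {"x": 0,"y": 0,"z": 0.1,"wx": 0,"wy": 0,"wz": 0.145,"hand": 0.32},
  {"x": 0,"y": 0,"z": 0.1,"wx": 0,"wy": 0,"wz": 0.145,"hand": 0.32},
  {"x": 0,"y": 0,"z": 0.1,"wx": 0,"wy": 0,"wz": 0.145,"hand": 0.32},
  {"x": 0,"y": 0,"z": 0.1,"wx": 0,"wy": 0,"wz": 0.145,"hand": 0.32},
  {"x": 0,"y": 0,"z": 0.1,"wx": 0,"wy": 0,"wz": 0.145,"hand": 0.32},
  {"x": 0,"y": 0,"z": 0.1,"wx": 0,"wy": 0,"wz": 0.145,"hand": 0.32},
  {"x": 0,"y": 0,"z": 0,"wx": 0,"wy": 0,"wz": 0.145,"hand": 0.32},
  {"x": 0,"y": 0,"z": 0,"wx": 0,"wy": 0,"wz": 0.0,"hand": 0.32},
])

```text
time: 3.53
tool_pos: [0.6045, 0.034, 0.1622]
tool_rot: [-0.001, 0.676, 0.737, -0.001]
contact_force: [0.5, 0.4, 1.2]
gripper_width: 0.658
grasp_force: 0.0
```

```bash
python3 - <<'E'
from h import *
c,im=snap("wrist","w3.png")
go([.604,.036,.018],np.radians(4.5)); print(manip.state()["gripper_width"])
import pickle; pickle.dump(c,open("w3.pkl","wb"))
E
```

```text
t 3.58 pos [0.6053 0.0339 0.1634] yaw 0.0912 | shift/.15 [ 0.015 -0.006  0.97 ] wz/(pi/4) 0.016 tilt [-0.0015 -0.0002  0.    ] q6 -0.16
0.6562507229650071
```

View pics/w3.png

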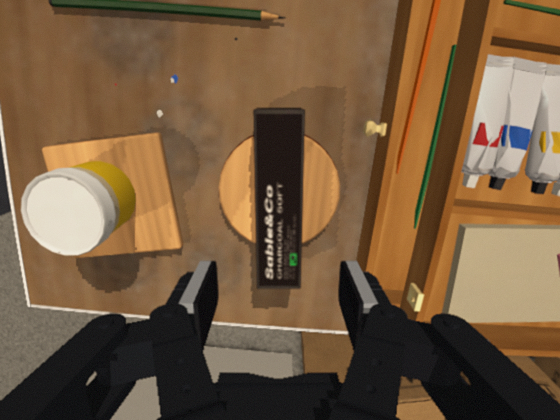

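```bash
python3 - <<'E'
from h import *
import pickle; c=pickle.load(open("w3.pkl","rb")); im=cv2.imread("pics/w3.png")
C=quad(im,c,[(254,108),(304,108),(300,288),(258,288)],.05,4); rep("carton",C)
g=cv2.GaussianBlur(im,(0,0),1).astype(np.float32).mean(2)
q=[]
for a in list(range(125,236,10))+list(range(-55,56,10)):
    n=np.array([np.cos(np.radians(a)),np.sin(np.radians(a))]); q.append(sub(g,np.array([280,188])+n*60,n,5))
p=plane(c,q,.012)
for k in range(3):
    A=np.c_[2*p,np.ones(len(p))]; s=np.linalg.lstsq(A,(p**2).sum(1),rcond=None)[0]; r=np.sqrt(s[2]+s[:2]@s[:2]); e=abs(np.hypot(*(p-s[:2]).T)-r); p=p[e<max(.001,np.median(e)*2)]
print("round",s[:2],r,len(p))
C=quad(im,c,[(43,149),(161,132),(181,246),(60,258)],.012,4); rep("square",C)
print("boxedge",plane(c,[(405,60),(365,260)],.05))
E
```

```text
carton ctr [0.603  0.0371] sides [ 37.5 147.9  37.6 146.3] ang [   5.1  -85.  -177.3   94.9]
round [0.60321758 0.0373632 ] 0.05385463673395598 24
square ctr [0.4477 0.0165] sides [106.5 109.  126.1 109.7] ang [  10.9  -79.2 -169.6   90.5]
boxedge [[ 0.68310794  0.15107678]
 [ 0.67969075 -0.00537157]]
```

The carton at (279,198) is centred in the open fingers, with clear space to the box edge on the right (~365 px).

>>> send_rows([
  {"x": 0.02,"y": -0.015,"z": 0.1,"wx": 0,"wy": 0,"wz": 0,"hand": 0.32},
  {"x": 0,"y": 0,"z": 0.12,"wx": 0,"wy": 0,"wz": 0,"hand": 0.32},
  {"x": 0,"y": 0,"z": 0.12,"wx": 0,"wy": 0,"wz": 0,"hand": 0.32},
  {"x": 0,"y": 0,"z": 0.12,"wx": 0,"wy": 0,"wz": 0,"hand": 0.32},
  {"x": 0,"y": 0,"z": 0.12,"wx": 0,"wy": 0,"wz": 0,"hand": 0.32},
  {"x": 0,"y": 0,"z": 0.12,"wx": 0,"wy": 0,"wz": 0,"hand": 0.32},
  {"x": 0,"y": 0,"z": 0.12,"wx": 0,"wy": 0,"wz": 0,"hand": 0.32},
  {"x": 0,"y": 0,"z": 0.1,"wx": 0,"wy": 0,"wz": 0,"hand": 0.32},
  {"x": 0,"y": 0,"z": 0.03,"wx": 0,"wy": 0,"wz": 0,"hand": 0.32},
  {"x": 0,"y": 0,"z": 0.0,"wx": 0,"wy": 0,"wz": 0,"hand": 0.32},
])

```text
time: 4.42
tool_pos: [0.6024, 0.0366, 0.0207]
tool_rot: [-0.001, 0.674, 0.739, -0.001]
contact_force: [0.3, 0.2, 0.1]
gripper_width: 0.66
grasp_force: 0.0
```

```bash
python3 -c "
from h import *
go([.603,.037,.018],np.radians(4.9))"
```

```text
t 4.42 pos [0.6024 0.0366 0.0207] yaw 0.0916 | shift/.15 [0.003 0.004 0.018] wz/(pi/4) 0.008 tilt [-0.0026 -0.0004 -0.    ] q6 -0.15
```

Close, then lift.

>>> send_rows([
  {"x": 0,"y": 0.004,"z": 0.013,"wx": 0,"wy": 0,"wz": 0,"hand": -0.5},
  {"x": 0,"y": 0,"z": 0,"wx": 0,"wy": 0,"wz": 0,"hand": -0.5},
  {"x": 0,"y": 0,"z": 0,"wx": 0,"wy": 0,"wz": 0,"hand": -0.5},
  {"x": 0,"y": 0,"z": 0,"wx": 0,"wy": 0,"wz": 0,"hand": -0.5},
  {"x": 0,"y": 0,"z": 0,"wx": 0,"wy": 0,"wz": 0,"hand": -0.5},
  {"x": 0,"y": 0,"z": 0,"wx": 0,"wy": 0,"wz": 0,"hand": -0.5},
  {"x": 0,"y": 0,"z": -0.08,"wx": 0,"wy": 0,"wz": 0,"hand": -0.5},
  {"x": 0,"y": 0,"z": -0.1,"wx": 0,"wy": 0,"wz": 0,"hand": -0.5},
  {"x": 0,"y": 0,"z": -0.1,"wx": 0,"wy": 0,"wz": 0,"hand": -0.5},
  {"x": 0,"y": 0,"z": -0.1,"wx": 0,"wy": 0,"wz": 0,"hand": -0.5},
])

```text
time: 5.25
tool_pos: [0.6029, 0.0365, 0.077]
tool_rot: [-0.001, 0.674, 0.738, -0.001]
contact_force: [-0.2, -0.3, -1.0]
gripper_width: 0.442
grasp_force: 61.0
```

```bash
python3 -c "
from h import *
go([.600,.292,.08],np.radians(0)); s=manip.state(); print(s['gripper_width'],s['grasp_force'])"
```

```text
t 5.25 pos [0.6029 0.0365 0.077 ] yaw 0.0907 | shift/.15 [ 1.698  0.135 -0.02 ] wz/(pi/4) 0.115 tilt [-0.0022 -0.0003 -0.    ] q6 -0.15
0.44208629490942636 60.95260977745056
```

>>> send_rows([
  {"x": 0.12,"y": 0.01,"z": -0.02,"wx": 0,"wy": 0,"wz": 0,"hand": -0.5},
  {"x": 0.19,"y": 0.016,"z": 0,"wx": 0,"wy": 0,"wz": 0,"hand": -0.5},
  {"x": 0.2,"y": 0.016,"z": 0,"wx": 0,"wy": 0,"wz": 0,"hand": -0.5},
  {"x": 0.2,"y": 0.016,"z": 0,"wx": 0,"wy": 0,"wz": 0,"hand": -0.5},
  {"x": 0.2,"y": 0.016,"z": 0,"wx": 0,"wy": 0,"wz": 0,"hand": -0.5},
  {"x": 0.2,"y": 0.016,"z": 0,"wx": 0,"wy": 0,"wz": 0,"hand": -0.5},
  {"x": 0.2,"y": 0.016,"z": 0,"wx": 0,"wy": 0,"wz": 0,"hand": -0.5},
  {"x": 0.2,"y": 0.016,"z": 0,"wx": 0,"wy": 0,"wz": 0,"hand": -0.5},
  {"x": 0.15,"y": 0.012,"z": 0,"wx": 0,"wy": 0,"wz": 0,"hand": -0.5},
  {"x": 0,"y": 0,"z": 0,"wx": 0,"wy": 0,"wz": 0.115,"hand": -0.5},
])

```text
time: 6.08
tool_pos: [0.6001, 0.2903, 0.0798]
tool_rot: [-0.001, 0.706, 0.708, 0.0]
contact_force: [0.5, -0.0, -0.3]
gripper_width: 0.432
grasp_force: 60.9
```

```bash
python3 -c "
from h import *
go([.600,.292,.012],np.radians(0))"
```

```text
t 6.08 pos [0.6001 0.2903 0.0798] yaw 0.0028 | shift/.15 [ 0.011 -0.001  0.452] wz/(pi/4) 0.004 tilt [-0.0008 -0.0018 -0.    ] q6 0.33
```

>>> send_rows([
  {"x": 0.01,"y": 0,"z": 0.06,"wx": 0,"wy": 0,"wz": 0,"hand": -0.5},
  {"x": 0,"y": 0,"z": 0.1,"wx": 0,"wy": 0,"wz": 0,"hand": -0.5},
  {"x": 0,"y": 0,"z": 0.1,"wx": 0,"wy": 0,"wz": 0,"hand": -0.5},
  {"x": 0,"y": 0,"z": 0.08,"wx": 0,"wy": 0,"wz": 0,"hand": -0.5},
  {"x": 0,"y": 0,"z": 0.06,"wx": 0,"wy": 0,"wz": 0,"hand": -0.5},
  {"x": 0,"y": 0,"z": 0.04,"wx": 0,"wy": 0,"wz": 0,"hand": -0.5},
  {"x": 0,"y": 0,"z": 0.02,"wx": 0,"wy": 0,"wz": 0,"hand": -0.5},
  {"x": 0,"y": 0,"z": 0,"wx": 0,"wy": 0,"wz": 0,"hand": -0.5},
  {"x": 0,"y": 0,"z": 0,"wx": 0,"wy": 0,"wz": 0,"hand": -0.5},
  {"x": 0,"y": 0,"z": 0,"wx": 0,"wy": 0,"wz": 0,"hand": -0.5},
])

```text
time: 6.92
tool_pos: [0.6015, 0.2872, 0.0121]
tool_rot: [0.0, 0.707, 0.707, -0.001]
contact_force: [-3.3, -2.3, 8.5]
gripper_width: 0.44
grasp_force: 62.4
```

>>> send_rows([
  {"x": 0,"y": 0,"z": 0,"wx": 0,"wy": 0,"wz": 0,"hand": 0.32},
  {"x": 0,"y": 0,"z": 0,"wx": 0,"wy": 0,"wz": 0,"hand": 0.32},
  {"x": 0,"y": 0,"z": 0,"wx": 0,"wy": 0,"wz": 0,"hand": 0.32},
  {"x": 0,"y": 0,"z": -0.1,"wx": 0,"wy": 0,"wz": 0,"hand": 0.32},
  {"x": 0,"y": 0,"z": -0.18,"wx": 0,"wy": 0,"wz": 0,"hand": 0.32},
  {"x": 0,"y": 0,"z": -0.22,"wx": 0,"wy": 0,"wz": 0,"hand": 0.32},
  {"x": 0,"y": 0,"z": -0.22,"wx": 0,"wy": 0,"wz": 0,"hand": 0.32},
  {"x": 0,"y": 0,"z": -0.22,"wx": 0,"wy": 0,"wz": 0,"hand": 0.6},
  {"x": 0,"y": 0,"z": -0.1,"wx": 0,"wy": 0,"wz": 0,"hand": 1},
  {"x": -0.1,"y": -0.05,"z": 0,"wx": 0,"wy": 0,"wz": 0,"hand": 1},
])

```text
time: 7.75
tool_pos: [0.5973, 0.2752, 0.1739]
tool_rot: [0.002, 0.706, 0.708, 0.006]
contact_force: [-0.1, -0.8, 0.8]
gripper_width: 0.996
grasp_force: 0.0
```

>>> send_rows([
  {"x": -0.18,"y": -0.11,"z": 0,"wx": 0,"wy": 0,"wz": 0,"hand": 1},
  {"x": -0.18,"y": -0.11,"z": 0,"wx": 0,"wy": 0,"wz": 0,"hand": 1},
  {"x": -0.18,"y": -0.11,"z": 0,"wx": 0,"wy": 0,"wz": 0,"hand": 1},
  {"x": -0.18,"y": -0.11,"z": 0,"wx": 0,"wy": 0,"wz": 0,"hand": 1},
  {"x": -0.18,"y": -0.11,"z": 0,"wx": 0,"wy": 0,"wz": 0,"hand": 1},
  {"x": -0.18,"y": -0.11,"z": 0,"wx": 0,"wy": 0,"wz": -0.1,"hand": 1},
  {"x": 0,"y": 0,"z": 0,"wx": 0,"wy": 0,"wz": -0.145,"hand": 1},
  {"x": 0,"y": 0,"z": 0,"wx": 0,"wy": 0,"wz": -0.145,"hand": 1},
  {"x": 0,"y": 0,"z": 0,"wx": 0,"wy": 0,"wz": -0.145,"hand": 1},
  {"x": 0,"y": 0,"z": 0,"wx": 0,"wy": 0,"wz": -0.145,"hand": 1},
])

```text
time: 8.58
tool_pos: [0.4944, 0.1104, 0.1664]
tool_rot: [-0.0, 0.493, 0.87, -0.0]
contact_force: [-0.2, 0.8, 0.1]
gripper_width: 0.999
grasp_force: 0.0
```

```bash
python3 -c "
from h import *
go([.441,.0245,.17],np.radians(90))"
```

```text
t 8.58 pos [0.4944 0.1104 0.1664] yaw 0.5395 | shift/.15 [-0.309 -0.599 -0.024] wz/(pi/4) -1.313 tilt [-0.0004 -0.0003  0.    ] q6 -0.47
```

>>> send_rows([
  {"x": -0.07,"y": -0.13,"z": 0,"wx": 0,"wy": 0,"wz": 0,"hand": 1},
  {"x": -0.08,"y": -0.15,"z": 0,"wx": 0,"wy": 0,"wz": 0,"hand": 1},
  {"x": -0.08,"y": -0.15,"z": 0,"wx": 0,"wy": 0,"wz": 0,"hand": 1},
  {"x": -0.08,"y": -0.15,"z": 0,"wx": 0,"wy": 0,"wz": 0,"hand": 1},
  {"x": 0,"y": -0.02,"z": 0,"wx": 0,"wy": 0,"wz": -0.14,"hand": 1},
  {"x": 0,"y": 0,"z": 0,"wx": 0,"wy": 0,"wz": -0.146,"hand": 1},
  {"x": 0,"y": 0,"z": 0,"wx": 0,"wy": 0,"wz": -0.146,"hand": 1},
  {"x": 0,"y": 0,"z": 0,"wx": 0,"wy": 0,"wz": -0.146,"hand": 1},
  {"x": 0,"y": 0,"z": 0,"wx": 0,"wy": 0,"wz": -0.146,"hand": 1},
  {"x": 0,"y": 0,"z": 0,"wx": 0,"wy": 0,"wz": -0.146,"hand": 1},
])

```text
time: 9.42
tool_pos: [0.4407, 0.0249, 0.1664]
tool_rot: [-0.0, 0.173, 0.985, -0.0]
contact_force: [0.2, -0.4, 0.4]
gripper_width: 0.999
grasp_force: 0.0
```

>>> send_rows([
  {"x": 0,"y": 0,"z": 0,"wx": 0,"wy": 0,"wz": -0.146,"hand": 1},
  {"x": 0,"y": 0,"z": 0,"wx": 0,"wy": 0,"wz": -0.146,"hand": 1},
  {"x": 0,"y": 0,"z": 0,"wx": 0,"wy": 0,"wz": -0.146,"hand": 1},
  {"x": 0,"y": 0,"z": 0,"wx": 0,"wy": 0,"wz": 0,"hand": 1},
  {"x": 0,"y": 0,"z": 0,"wx": 0,"wy": 0,"wz": 0,"hand": 1},
  {"x": 0,"y": 0,"z": 0,"wx": 0,"wy": 0,"wz": 0,"hand": 1},
  {"x": 0,"y": 0,"z": 0,"wx": 0,"wy": 0,"wz": 0,"hand": 1},
  {"x": 0,"y": 0,"z": 0,"wx": 0,"wy": 0,"wz": 0,"hand": 1},
  {"x": 0,"y": 0,"z": 0,"wx": 0,"wy": 0,"wz": 0,"hand": 1},
  {"x": 0,"y": 0,"z": 0,"wx": 0,"wy": 0,"wz": 0,"hand": 1},
])

```text
time: 10.25
tool_pos: [0.441, 0.0249, 0.1667]
tool_rot: [0.0, 0.005, 1.0, -0.0]
contact_force: [-0.8, 0.9, 0.4]
gripper_width: 1.0
grasp_force: 0.0
```

```bash
python3 - <<'E'
from h import *
c,im=snap("wrist","w4.png")
go([.441,.0245,.041],np.radians(90))
import pickle; pickle.dump(c,open("w4.pkl","wb"))
E
```

```text
t 10.3 pos [0.441  0.0249 0.1667] yaw 1.5613 | shift/.15 [ 0.    -0.003  0.838] wz/(pi/4) -0.012 tilt [ 0. -0.  0.] q6 -1.67
```

View pics/w4.png

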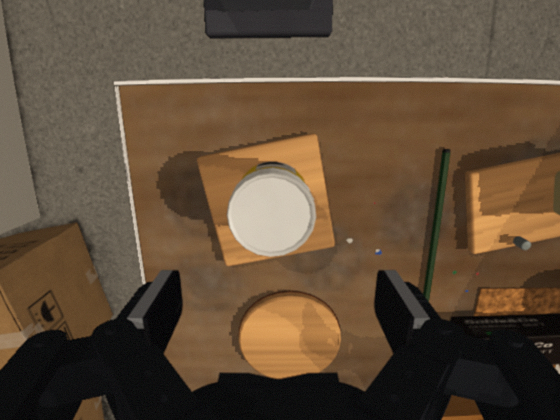

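```bash
cat >> h.py <<'E'
def circ(im,c,ctr,r,z,angs,w=5):
    g=cv2.GaussianBlur(im,(0,0),1).astype(np.float32).mean(2); q=[]
    for a in angs:
        n=np.array([np.cos(np.radians(a)),np.sin(np.radians(a))]); q.append(sub(g,np.array(ctr)+n*r,n,w))
    p=plane(c,q,z)
    for k in range(3):
        A=np.c_[2*p,np.ones(len(p))]; s=np.linalg.lstsq(A,(p**2).sum(1),rcond=None)[0]; R=np.sqrt(s[2]+s[:2]@s[:2]); e=abs(np.hypot(*(p-s[:2]).T)-R); p=p[e<max(.001,np.median(e)*2)]
    return s[:2].round(4),round(R,4),len(p)
E
python3 - <<'E'
from h import *
import pickle; c=pickle.load(open("w4.pkl","rb")); im=cv2.imread("pics/w4.png")
for z in (.073,.07): print("lid",circ(im,c,(271,213),44,z,range(-20,201,8)))
print("round",circ(im,c,(290,334),48,.012,range(-175,-5,8)))
P=[(199,157),(316,135),(334,243),(225,265)]
rep("sq raw",plane(c,P,.012)); rep("sq",quad(im,c,P,.012,4))
E
```

```text
lid (array([0.4414, 0.0213]), np.float64(0.0327), 25)
lid (array([0.4424, 0.0212]), np.float64(0.0331), 25)
round (array([0.5889, 0.036 ]), np.float64(0.0492), 10)
sq raw ctr [0.4488 0.0172] sides [105.1 103.7 108.4 107.5] ang [ 100.    11.   -78.  -170.7]
sq ctr [0.4494 0.0169] sides [109.  107.9 107.6 107.9] ang [ 101.    11.   -79.1 -168.3]
```

>>> send_rows([
  {"x": 0,"y": -0.025,"z": 0.03,"wx": 0,"wy": 0,"wz": 0,"hand": 1},
  {"x": 0,"y": 0,"z": 0.1,"wx": 0,"wy": 0,"wz": 0,"hand": 1},
  {"x": 0,"y": 0,"z": 0.14,"wx": 0,"wy": 0,"wz": 0,"hand": 1},
  {"x": 0,"y": 0,"z": 0.14,"wx": 0,"wy": 0,"wz": 0,"hand": 1},
  {"x": 0,"y": 0,"z": 0.14,"wx": 0,"wy": 0,"wz": 0,"hand": 1},
  {"x": 0,"y": 0,"z": 0.14,"wx": 0,"wy": 0,"wz": 0,"hand": 1},
  {"x": 0,"y": 0,"z": 0.1,"wx": 0,"wy": 0,"wz": 0,"hand": 1},
  {"x": 0,"y": 0,"z": 0.05,"wx": 0,"wy": 0,"wz": 0,"hand": 1},
  {"x": 0,"y": 0,"z": 0,"wx": 0,"wy": 0,"wz": 0,"hand": 1},
  {"x": 0,"y": 0,"z": 0,"wx": 0,"wy": 0,"wz": 0,"hand": 1},
])

```text
time: 11.13
tool_pos: [0.441, 0.021, 0.0407]
tool_rot: [-0.0, 0.005, 1.0, -0.0]
contact_force: [-0.1, 0.3, 1.2]
gripper_width: 1.001
grasp_force: 0.0
```

>>> send_rows([
  {"x": 0,"y": 0,"z": 0,"wx": 0,"wy": 0,"wz": 0,"hand": 0},
  {"x": 0,"y": 0,"z": 0,"wx": 0,"wy": 0,"wz": 0,"hand": 0},
  {"x": 0,"y": 0,"z": 0,"wx": 0,"wy": 0,"wz": 0,"hand": 0},
  {"x": 0,"y": 0,"z": 0,"wx": 0,"wy": 0,"wz": 0,"hand": 0},
  {"x": 0,"y": 0,"z": 0,"wx": 0,"wy": 0,"wz": 0,"hand": 0},
  {"x": 0,"y": 0,"z": 0,"wx": 0,"wy": 0,"wz": 0,"hand": 0},
  {"x": 0,"y": 0,"z": 0,"wx": 0,"wy": 0,"wz": 0,"hand": 0},
  {"x": 0,"y": 0,"z": -0.05,"wx": 0,"wy": 0,"wz": 0,"hand": 0},
  {"x": 0,"y": 0,"z": -0.1,"wx": 0,"wy": 0,"wz": 0,"hand": 0},
  {"x": 0,"y": 0,"z": -0.1,"wx": 0,"wy": 0,"wz": 0,"hand": 0},
])

```text
time: 11.97
tool_pos: [0.4394, 0.0214, 0.0776]
tool_rot: [-0.002, 0.005, 1.0, 0.0]
contact_force: [0.5, 0.5, -1.3]
gripper_width: 0.772
grasp_force: 67.4
```

```bash
python3 -c "
from h import *
go([.603,.0375,.08],np.radians(89.5)); s=manip.state(); print(s['gripper_width'],s['grasp_force'])"
```

```text
t 11.97 pos [0.4394 0.0214 0.0776] yaw 1.5617 | shift/.15 [-1.089  0.117 -0.02 ] wz/(pi/4) -0.001 tilt [ 0.0006 -0.0043 -0.    ] q6 -1.68
0.7720751654316257 67.36892223358154
```

>>> send_rows([
  {"x": -0.08,"y": 0.01,"z": 0,"wx": 0,"wy": 0,"wz": 0,"hand": 0},
  {"x": -0.14,"y": 0.016,"z": 0,"wx": 0,"wy": 0,"wz": 0,"hand": 0},
  {"x": -0.16,"y": 0.016,"z": 0,"wx": 0,"wy": 0,"wz": 0,"hand": 0},
  {"x": -0.16,"y": 0.016,"z": 0,"wx": 0,"wy": 0,"wz": 0,"hand": 0},
  {"x": -0.16,"y": 0.016,"z": 0,"wx": 0,"wy": 0,"wz": 0,"hand": 0},
  {"x": -0.16,"y": 0.016,"z": 0,"wx": 0,"wy": 0,"wz": 0,"hand": 0},
  {"x": -0.14,"y": 0.016,"z": 0,"wx": 0,"wy": 0,"wz": 0,"hand": 0},
  {"x": -0.09,"y": 0.01,"z": 0,"wx": 0,"wy": 0,"wz": 0,"hand": 0},
  {"x": 0,"y": 0,"z": 0,"wx": 0,"wy": 0,"wz": 0,"hand": 0},
  {"x": 0,"y": 0,"z": 0,"wx": 0,"wy": 0,"wz": 0,"hand": 0},
])

```text
time: 12.8
tool_pos: [0.604, 0.0372, 0.0776]
tool_rot: [-0.001, 0.004, 1.0, 0.0]
contact_force: [0.1, -0.8, -2.4]
gripper_width: 0.775
grasp_force: 67.4
```

```bash
python3 - <<'E'
from h import *
go([.603,.0375,.041],np.radians(89.5))
E
```

```text
t 12.8 pos [0.604  0.0372 0.0776] yaw 1.5619 | shift/.15 [0.006 0.002 0.244] wz/(pi/4) -0.0 tilt [ 0.0001 -0.0026  0.    ] q6 -1.62
```

>>> send_rows([
  {"x": 0.006,"y": 0.002,"z": 0.03,"wx": 0,"wy": 0,"wz": 0,"hand": 0},
  {"x": 0,"y": 0,"z": 0.07,"wx": 0,"wy": 0,"wz": 0,"hand": 0},
  {"x": 0,"y": 0,"z": 0.06,"wx": 0,"wy": 0,"wz": 0,"hand": 0},
  {"x": 0,"y": 0,"z": 0.04,"wx": 0,"wy": 0,"wz": 0,"hand": 0},
  {"x": 0,"y": 0,"z": 0.025,"wx": 0,"wy": 0,"wz": 0,"hand": 0},
  {"x": 0,"y": 0,"z": 0.015,"wx": 0,"wy": 0,"wz": 0,"hand": 0},
  {"x": 0,"y": 0,"z": 0.006,"wx": 0,"wy": 0,"wz": 0,"hand": 0},
  {"x": 0,"y": 0,"z": 0,"wx": 0,"wy": 0,"wz": 0,"hand": 0},
  {"x": 0,"y": 0,"z": 0,"wx": 0,"wy": 0,"wz": 0,"hand": 0},
  {"x": 0,"y": 0,"z": 0,"wx": 0,"wy": 0,"wz": 0,"hand": 0},
])

```text
time: 13.63
tool_pos: [0.6038, 0.0374, 0.0427]
tool_rot: [-0.0, 0.005, 1.0, -0.0]
contact_force: [-4.7, 1.1, 6.2]
gripper_width: 0.777
grasp_force: 68.4
```

>>> send_rows([
  {"x": 0,"y": 0,"z": 0,"wx": 0,"wy": 0,"wz": 0,"hand": 1},
  {"x": 0,"y": 0,"z": 0,"wx": 0,"wy": 0,"wz": 0,"hand": 1},
  {"x": 0,"y": 0,"z": 0,"wx": 0,"wy": 0,"wz": 0,"hand": 1},
  {"x": 0,"y": 0,"z": 0,"wx": 0,"wy": 0,"wz": 0,"hand": 1},
  {"x": 0,"y": 0,"z": -0.06,"wx": 0,"wy": 0,"wz": 0,"hand": 1},
  {"x": 0,"y": 0,"z": -0.12,"wx": 0,"wy": 0,"wz": 0,"hand": 1},
  {"x": 0,"y": 0,"z": -0.2,"wx": 0,"wy": 0,"wz": 0,"hand": 1},
  {"x": 0,"y": 0,"z": -0.2,"wx": 0,"wy": 0,"wz": 0,"hand": 1},
  {"x": 0,"y": 0,"z": -0.2,"wx": 0,"wy": 0,"wz": 0,"hand": 1},
  {"x": 0,"y": 0,"z": -0.1,"wx": 0,"wy": 0,"wz": 0,"hand": 1},
])

```text
time: 14.47
tool_pos: [0.6057, 0.0373, 0.1788]
tool_rot: [0.003, 0.005, 1.0, -0.0]
contact_force: [0.8, 0.3, 1.6]
gripper_width: 0.998
grasp_force: 0.0
```

```bash
python3 - <<'E'
from h import *
go([.437,.314,.17],np.radians(11.2))
c,im=snap("wrist","w5.png")
# lid in this view: centre of white blob near projection
u=proj(c,[[.603,.0375,.073]]); print(u)
m=cv2.inRange(im,(150,150,150),(255,255,255)); n,l,st,ce=cv2.connectedComponentsWithStats(m)
for i in range(1,n):
    if st[i,4]>800: print(st[i],ce[i],plane(c,[ce[i]],.073))
import pickle; pickle.dump(c,open("w5.pkl","wb"))
E
```

```text
t 14.47 pos [0.6057 0.0373 0.1788] yaw 1.5617 | shift/.15 [1.142 1.835 0.05 ] wz/(pi/4) 1.74 tilt [-0.0005  0.0087 -0.    ] q6 -1.62
[[276.75036902 206.10102093]]
[ 237  166   84   80 5069] [277.30617479 205.01736043] [[0.60212758 0.03793722]]
[ 480  213   80   85 2878] [522.62404448 259.94718555] [[0.6519388  0.24444864]]
[349 342  43  34 875] [372.08114286 356.73257143] [[0.74833357 0.12379532]]
```

>>> send_rows([
  {"x": 0.08,"y": 0.12,"z": 0,"wx": 0,"wy": 0,"wz": 0,"hand": 1},
  {"x": 0.12,"y": 0.19,"z": 0,"wx": 0,"wy": 0,"wz": 0,"hand": 1},
  {"x": 0.12,"y": 0.19,"z": 0,"wx": 0,"wy": 0,"wz": 0,"hand": 1},
  {"x": 0.12,"y": 0.19,"z": 0,"wx": 0,"wy": 0,"wz": 0,"hand": 1},
  {"x": 0.12,"y": 0.19,"z": 0,"wx": 0,"wy": 0,"wz": 0,"hand": 1},
  {"x": 0.12,"y": 0.19,"z": 0,"wx": 0,"wy": 0,"wz": 0,"hand": 1},
  {"x": 0.12,"y": 0.19,"z": 0,"wx": 0,"wy": 0,"wz": 0,"hand": 1},
  {"x": 0.12,"y": 0.19,"z": 0,"wx": 0,"wy": 0,"wz": 0,"hand": 1},
  {"x": 0.12,"y": 0.19,"z": 0,"wx": 0,"wy": 0,"wz": 0,"hand": 1},
  {"x": 0.1,"y": 0.17,"z": 0,"wx": 0,"wy": 0,"wz": 0.08,"hand": 1},
])

```text
time: 15.35
tool_pos: [0.4335, 0.3118, 0.1729]
tool_rot: [-0.0, 0.036, 0.999, -0.0]
contact_force: [0.4, -0.7, -0.9]
gripper_width: 1.0
grasp_force: 0.0
```

>>> send_rows([
  {"x": 0,"y": 0,"z": 0,"wx": 0,"wy": 0,"wz": 0.145,"hand": 1},
  {"x": 0,"y": 0,"z": 0,"wx": 0,"wy": 0,"wz": 0.145,"hand": 1},
  {"x": 0,"y": 0,"z": 0,"wx": 0,"wy": 0,"wz": 0.145,"hand": 1},
  {"x": 0,"y": 0,"z": 0,"wx": 0,"wy": 0,"wz": 0.145,"hand": 1},
  {"x": 0,"y": 0,"z": 0,"wx": 0,"wy": 0,"wz": 0.145,"hand": 1},
  {"x": 0,"y": 0,"z": 0,"wx": 0,"wy": 0,"wz": 0.145,"hand": 1},
  {"x": 0,"y": 0,"z": 0,"wx": 0,"wy": 0,"wz": 0.145,"hand": 1},
  {"x": 0,"y": 0,"z": 0,"wx": 0,"wy": 0,"wz": 0.145,"hand": 1},
  {"x": 0,"y": 0,"z": 0,"wx": 0,"wy": 0,"wz": 0.145,"hand": 1},
  {"x": 0,"y": 0,"z": 0,"wx": 0,"wy": 0,"wz": 0.145,"hand": 1},
])

```text
time: 16.18
tool_pos: [0.4349, 0.3102, 0.1728]
tool_rot: [-0.0, 0.571, 0.821, -0.0]
contact_force: [0.3, 0.2, 1.5]
gripper_width: 1.002
grasp_force: 0.0
```

```bash
python3 -c "
from h import *
go([.437,.314,.17],np.radians(11.2))"
```

```text
t 16.18 pos [0.4349 0.3102 0.1728] yaw 0.3543 | shift/.15 [0.019 0.022 0.019] wz/(pi/4) 0.202 tilt [-0.001   0.0001 -0.    ] q6 0.13
```

>>> send_rows([
  {"x": 0.018,"y": 0.022,"z": 0,"wx": 0,"wy": 0,"wz": 0.11,"hand": 1},
  {"x": 0,"y": 0,"z": 0,"wx": 0,"wy": 0,"wz": 0.1,"hand": 1},
  {"x": 0,"y": 0,"z": 0,"wx": 0,"wy": 0,"wz": 0,"hand": 1},
  {"x": 0,"y": 0,"z": 0,"wx": 0,"wy": 0,"wz": 0,"hand": 1},
  {"x": 0,"y": 0,"z": 0,"wx": 0,"wy": 0,"wz": 0,"hand": 1},
  {"x": 0,"y": 0,"z": 0,"wx": 0,"wy": 0,"wz": 0,"hand": 1},
  {"x": 0,"y": 0,"z": 0,"wx": 0,"wy": 0,"wz": 0,"hand": 1},
  {"x": 0,"y": 0,"z": 0,"wx": 0,"wy": 0,"wz": 0,"hand": 1},
  {"x": 0,"y": 0,"z": 0,"wx": 0,"wy": 0,"wz": 0,"hand": 1},
  {"x": 0,"y": 0,"z": 0,"wx": 0,"wy": 0,"wz": 0,"hand": 1},
])

```text
time: 17.02
tool_pos: [0.4373, 0.3141, 0.1733]
tool_rot: [0.0, 0.635, 0.773, 0.0]
contact_force: [-1.0, -0.5, -0.2]
gripper_width: 1.001
grasp_force: 0.0
```

```bash
python3 - <<'E'
from h import *
c,im=snap("wrist","w6.png")
go([.437,.314,.052],np.radians(11.2))
import pickle; pickle.dump(c,open("w6.pkl","wb"))
E
```

```text
t 17.07 pos [0.4374 0.3141 0.1733] yaw 0.1952 | shift/.15 [-0.    -0.003  0.808] wz/(pi/4) -0.0 tilt [ 0.0001 -0.     -0.    ] q6 0.29
```

View pics/w6.png

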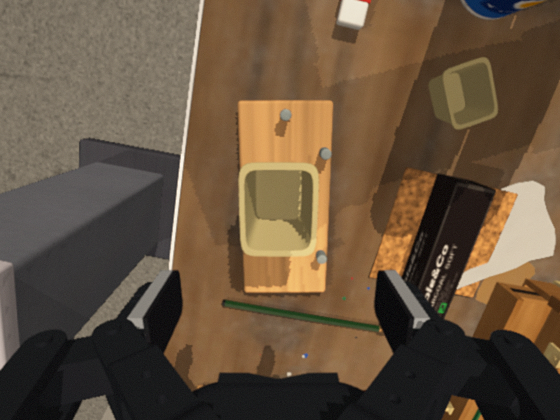

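Pail rim at px (240–318, 165–254), nearly parallel to the plinth, with the fingers clear of the pins at (285,115), (325,153) and (321,257). The carton is parked on the mat.

```bash
python3 - <<'E'
from h import *
import pickle; c=pickle.load(open("w6.pkl","rb")); im=cv2.imread("pics/w6.png")
rep("pail",quad(im,c,[(240,165),(318,165),(317,254),(243,253)],.073,4)); rep("raw",plane(c,[(240,165),(318,165),(317,254),(243,253)],.073))
rep("long",quad(im,c,[(238,101),(333,101),(325,291),(245,292)],.012,3))
p=plane(c,[(286,115),(325,153),(321,257)],.026); print(p)
c5=pickle.load(open("w5.pkl","rb")); print("sq in w5",proj(c5,[[.449,.017,.012]]))
E
```

```text
pail ctr [0.4352 0.3127] sides [55.5 67.7 58.2 70.6] ang [  11.7  -77.2 -165.5  100.7]
raw ctr [0.4372 0.3151] sides [56.9 71.  58.7 70.1] ang [  11.3  -77.3 -169.6  101.3]
long ctr [0.4442 0.3039] sides [ 81.7 189.3  85.4 187.6] ang [  12.4  -78.7 -168.9  100.2]
[[0.42906123 0.38418442]
 [0.46844749 0.35973738]
 [0.48795051 0.26339843]]
sq in w5 [[250.58616832   6.22170554]]
```

>>> send_rows([
  {"x": 0,"y": 0,"z": 0.06,"wx": 0,"wy": 0,"wz": 0,"hand": 1},
  {"x": 0,"y": 0,"z": 0.12,"wx": 0,"wy": 0,"wz": 0,"hand": 1},
  {"x": 0,"y": 0,"z": 0.14,"wx": 0,"wy": 0,"wz": 0,"hand": 1},
  {"x": 0,"y": 0,"z": 0.14,"wx": 0,"wy": 0,"wz": 0,"hand": 1},
  {"x": 0,"y": 0,"z": 0.14,"wx": 0,"wy": 0,"wz": 0,"hand": 1},
  {"x": 0,"y": 0,"z": 0.12,"wx": 0,"wy": 0,"wz": 0,"hand": 1},
  {"x": 0,"y": 0,"z": 0.07,"wx": 0,"wy": 0,"wz": 0,"hand": 1},
  {"x": 0,"y": 0,"z": 0.02,"wx": 0,"wy": 0,"wz": 0,"hand": 1},
  {"x": 0,"y": 0,"z": 0,"wx": 0,"wy": 0,"wz": 0,"hand": 1},
  {"x": 0,"y": 0,"z": 0,"wx": 0,"wy": 0,"wz": 0,"hand": 1},
])

```text
time: 17.9
tool_pos: [0.4379, 0.3144, 0.0525]
tool_rot: [0.0, 0.635, 0.773, 0.001]
contact_force: [0.1, 0.1, 0.7]
gripper_width: 0.999
grasp_force: 0.0
```

>>> send_rows([
  {"x": 0,"y": 0,"z": 0,"wx": 0,"wy": 0,"wz": 0,"hand": 0},
  {"x": 0,"y": 0,"z": 0,"wx": 0,"wy": 0,"wz": 0,"hand": 0},
  {"x": 0,"y": 0,"z": 0,"wx": 0,"wy": 0,"wz": 0,"hand": 0},
  {"x": 0,"y": 0,"z": 0,"wx": 0,"wy": 0,"wz": 0,"hand": 0},
  {"x": 0,"y": 0,"z": 0,"wx": 0,"wy": 0,"wz": 0,"hand": 0},
  {"x": 0,"y": 0,"z": 0,"wx": 0,"wy": 0,"wz": 0,"hand": 0},
  {"x": 0,"y": 0,"z": 0,"wx": 0,"wy": 0,"wz": 0,"hand": 0},
  {"x": 0,"y": 0,"z": 0,"wx": 0,"wy": 0,"wz": 0,"hand": 0},
  {"x": 0,"y": 0,"z": 0,"wx": 0,"wy": 0,"wz": 0,"hand": 0},
  {"x": 0,"y": 0,"z": 0,"wx": 0,"wy": 0,"wz": 0,"hand": 0},
])

```text
time: 18.73
tool_pos: [0.4384, 0.3148, 0.0536]
tool_rot: [0.001, 0.635, 0.773, 0.001]
contact_force: [-1.8, -0.4, 5.7]
gripper_width: 0.674
grasp_force: 64.0
```

```bash
python3 -c "
from h import *
go([.4495,.017,.15],np.radians(11)); s=manip.state(); print(s['gripper_width'],s['grasp_force'])"
```

```text
t 18.73 pos [0.4384 0.3148 0.0536] yaw 0.1951 | shift/.15 [-1.961 -0.311 -0.645] wz/(pi/4) 0.004 tilt [ 0.0034 -0.0011  0.    ] q6 0.29
0.6744749641498368 64.02409166505095
```

>>> send_rows([
  {"x": 0,"y": 0,"z": -0.08,"wx": 0,"wy": 0,"wz": 0,"hand": 0},
  {"x": 0,"y": 0,"z": -0.12,"wx": 0,"wy": 0,"wz": 0,"hand": 0},
  {"x": 0,"y": 0,"z": -0.15,"wx": 0,"wy": 0,"wz": 0,"hand": 0},
  {"x": -0.08,"y": -0.015,"z": -0.12,"wx": 0,"wy": 0,"wz": 0,"hand": 0},
  {"x": -0.15,"y": -0.025,"z": -0.08,"wx": 0,"wy": 0,"wz": 0,"hand": 0},
  {"x": -0.18,"y": -0.028,"z": 0,"wx": 0,"wy": 0,"wz": 0,"hand": 0},
  {"x": -0.18,"y": -0.028,"z": 0,"wx": 0,"wy": 0,"wz": 0,"hand": 0},
  {"x": -0.18,"y": -0.028,"z": 0,"wx": 0,"wy": 0,"wz": 0,"hand": 0},
  {"x": -0.18,"y": -0.028,"z": 0,"wx": 0,"wy": 0,"wz": 0,"hand": 0},
  {"x": -0.18,"y": -0.028,"z": 0,"wx": 0,"wy": 0,"wz": 0,"hand": 0},
])

```text
time: 19.57
tool_pos: [0.4435, 0.1414, 0.135]
tool_rot: [0.0, 0.635, 0.773, 0.0]
contact_force: [0.5, 0.1, -0.4]
gripper_width: 0.676
grasp_force: 64.3
```

>>> send_rows([
  {"x": -0.15,"y": -0.024,"z": 0,"wx": 0,"wy": 0,"wz": 0,"hand": 0},
  {"x": -0.18,"y": -0.028,"z": 0,"wx": 0,"wy": 0,"wz": 0,"hand": 0},
  {"x": -0.18,"y": -0.028,"z": 0,"wx": 0,"wy": 0,"wz": 0,"hand": 0},
  {"x": -0.16,"y": -0.028,"z": 0,"wx": 0,"wy": 0,"wz": 0,"hand": 0},
  {"x": -0.1,"y": -0.02,"z": 0,"wx": 0,"wy": 0,"wz": 0,"hand": 0},
  {"x": 0,"y": 0,"z": 0,"wx": 0,"wy": 0,"wz": 0,"hand": 0},
  {"x": 0,"y": 0,"z": 0,"wx": 0,"wy": 0,"wz": 0,"hand": 0},
  {"x": 0,"y": 0,"z": 0,"wx": 0,"wy": 0,"wz": 0,"hand": 0},
  {"x": 0,"y": 0,"z": 0,"wx": 0,"wy": 0,"wz": 0,"hand": 0},
  {"x": 0,"y": 0,"z": 0,"wx": 0,"wy": 0,"wz": 0,"hand": 0},
])

```text
time: 20.4
tool_pos: [0.4472, 0.0264, 0.1343]
tool_rot: [-0.0, 0.634, 0.773, 0.0]
contact_force: [-0.1, -0.4, -0.0]
gripper_width: 0.678
grasp_force: 64.3
```

```bash
python3 - <<'E'
from h import *
c,im=snap("wrist","w7.png")
go([.4495,.017,.0536],np.radians(11.0))
import pickle; pickle.dump(c,open("w7.pkl","wb"))
E
```

```text
t 20.45 pos [0.4472 0.0263 0.1343] yaw 0.1965 | shift/.15 [-0.064  0.003  0.538] wz/(pi/4) 0.006 tilt [-0.0001 -0.0002  0.    ] q6 -0.3
```

View pics/w7.png

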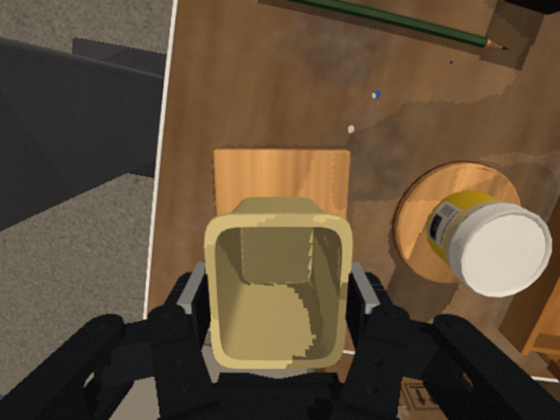

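Pail held level between the fingers; rim corners about (207,214), (350,214), (345,366), (213,366). The square plinth's near edge runs from (214,150) to (350,150), parallel to the pail's rim.

```bash
python3 - <<'E'
from h import *
import pickle; c=pickle.load(open("w7.pkl","rb")); im=cv2.imread("pics/w7.png")
P=[(207,213),(350,213),(345,366),(213,366)]; rep("raw",plane(c,P,.1547)); rep("pail",quad(im,c,P,.1547,5))
# square near edge, on plane z .012
g=cv2.GaussianBlur(im,(0,0),1).astype(np.float32).mean(2)
for a,b in [((216,150),(350,150)),((350,154),(350,206)),((216,154),(214,208))]:
    a,b=np.array(a,float),np.array(b,float); e=(b-a)/np.linalg.norm(b-a); n=np.array([-e[1],e[0]])
    p=plane(c,[sub(g,a+(b-a)*f,n,4) for f in np.linspace(.08,.92,20)],.012)
    vx,vy,x,y=cv2.fitLine(p.astype(np.float32),cv2.DIST_HUBER,0,1e-3,.001).ravel()
    d=np.array([vx,vy]); m=np.array([x,y]); t=(np.array([.4495,.017])-m); print("edge ang",np.degrees(np.arctan2(vy,vx)).round(2),"dist of (.4495,.017):",abs(t[0]*vy-t[1]*vx).round(4))
E
```

```text
raw ctr [0.4462 0.0281] sides [54.9 73.2 60.1 73.2] ang [  11.4  -76.4 -168.6   99.5]
pail ctr [0.4459 0.0275] sides [58.4 72.9 58.3 74.7] ang [  11.4  -79.  -166.9  101.1]
edge ang 10.59 dist of (.4495,.017): 0.0551
edge ang -79.46 dist of (.4495,.017): 0.0547
edge ang -78.95 dist of (.4495,.017): 0.0528
```

>>> send_rows([
  {"x": -0.04,"y": 0.01,"z": 0,"wx": 0,"wy": 0,"wz": 0.008,"hand": 0},
  {"x": -0.035,"y": 0,"z": 0.04,"wx": 0,"wy": 0,"wz": 0,"hand": 0},
  {"x": 0,"y": 0,"z": 0.1,"wx": 0,"wy": 0,"wz": 0,"hand": 0},
  {"x": 0,"y": 0,"z": 0.1,"wx": 0,"wy": 0,"wz": 0,"hand": 0},
  {"x": 0,"y": 0,"z": 0.1,"wx": 0,"wy": 0,"wz": 0,"hand": 0},
  {"x": 0,"y": 0,"z": 0.08,"wx": 0,"wy": 0,"wz": 0,"hand": 0},
  {"x": 0,"y": 0,"z": 0.04,"wx": 0,"wy": 0,"wz": 0,"hand": 0},
  {"x": 0,"y": 0,"z": 0.02,"wx": 0,"wy": 0,"wz": 0,"hand": 0},
  {"x": 0,"y": 0,"z": 0,"wx": 0,"wy": 0,"wz": 0,"hand": 0},
  {"x": 0,"y": 0,"z": 0,"wx": 0,"wy": 0,"wz": 0,"hand": 0},
])

```text
time: 21.28
tool_pos: [0.4514, 0.0146, 0.0627]
tool_rot: [0.0, 0.637, 0.771, 0.0]
contact_force: [-0.2, -0.5, -1.3]
gripper_width: 0.678
grasp_force: 64.3
```

```bash
python3 -c "
from h import *
go([.451,.016,.0536],np.radians(10.9))"
```

```text
t 21.28 pos [0.4514 0.0146 0.0627] yaw 0.1887 | shift/.15 [ 0.009 -0.001  0.061] wz/(pi/4) -0.002 tilt [ 0.001   0.0004 -0.    ] q6 -0.32
```

>>> send_rows([
  {"x": 0.012,"y": 0,"z": 0.02,"wx": 0,"wy": 0,"wz": 0,"hand": 0},
  {"x": 0,"y": 0,"z": 0.02,"wx": 0,"wy": 0,"wz": 0,"hand": 0},
  {"x": 0,"y": 0,"z": 0.01,"wx": 0,"wy": 0,"wz": 0,"hand": 0},
  {"x": 0,"y": 0,"z": 0.01,"wx": 0,"wy": 0,"wz": 0,"hand": 0},
  {"x": 0,"y": 0,"z": 0,"wx": 0,"wy": 0,"wz": 0,"hand": 0},
  {"x": 0,"y": 0,"z": 0,"wx": 0,"wy": 0,"wz": 0,"hand": 0},
  {"x": 0,"y": 0,"z": 0,"wx": 0,"wy": 0,"wz": 0,"hand": 0},
  {"x": 0,"y": 0,"z": 0,"wx": 0,"wy": 0,"wz": 0,"hand": 0},
  {"x": 0,"y": 0,"z": 0,"wx": 0,"wy": 0,"wz": 0,"hand": 0},
  {"x": 0,"y": 0,"z": 0,"wx": 0,"wy": 0,"wz": 0,"hand": 0},
])

```text
time: 22.12
tool_pos: [0.4508, 0.0166, 0.0537]
tool_rot: [0.0, 0.637, 0.771, 0.0]
contact_force: [-2.3, 0.1, 5.0]
gripper_width: 0.679
grasp_force: 64.8
```

```bash
python3 -c "
from h import *
go([.451,.016,.0536],np.radians(10.9))"
```

```text
t 22.12 pos [0.4508 0.0166 0.0537] yaw 0.1888 | shift/.15 [-0.004  0.001  0.001] wz/(pi/4) -0.002 tilt [0.0005 0.0001 0.    ] q6 -0.32
```

>>> send_rows([
  {"x": 0,"y": 0,"z": 0,"wx": 0,"wy": 0,"wz": 0,"hand": 1},
  {"x": 0,"y": 0,"z": 0,"wx": 0,"wy": 0,"wz": 0,"hand": 1},
  {"x": 0,"y": 0,"z": 0,"wx": 0,"wy": 0,"wz": 0,"hand": 1},
  {"x": 0,"y": 0,"z": 0,"wx": 0,"wy": 0,"wz": 0,"hand": 1},
  {"x": 0,"y": 0,"z": 0,"wx": 0,"wy": 0,"wz": 0,"hand": 1},
  {"x": 0,"y": 0,"z": -0.06,"wx": 0,"wy": 0,"wz": 0,"hand": 1},
  {"x": 0,"y": 0,"z": -0.15,"wx": 0,"wy": 0,"wz": 0,"hand": 1},
  {"x": 0,"y": 0,"z": -0.2,"wx": 0,"wy": 0,"wz": 0,"hand": 1},
  {"x": 0,"y": 0,"z": -0.25,"wx": 0,"wy": 0,"wz": 0,"hand": 1},
  {"x": 0,"y": 0,"z": -0.2,"wx": 0,"wy": 0,"wz": 0,"hand": 1},
])

```text
time: 22.95
tool_pos: [0.4507, 0.0166, 0.1852]
tool_rot: [0.001, 0.637, 0.771, 0.0]
contact_force: [0.8, -0.9, 0.5]
gripper_width: 1.002
grasp_force: 0.0
```

```bash
python3 - <<'E'
from h import *
c,im=snap("wrist","w8.png")
go([.601,.288,.16],np.radians(0))
import pickle; pickle.dump(c,open("w8.pkl","wb"))
E
```

```text
t 23.0 pos [0.4544 0.0161 0.1923] yaw 0.189 | shift/.15 [1.598 1.297 0.225] wz/(pi/4) 0.241 tilt [ 0.016   0.0052 -0.    ] q6 -0.32
```

View pics/w8.png

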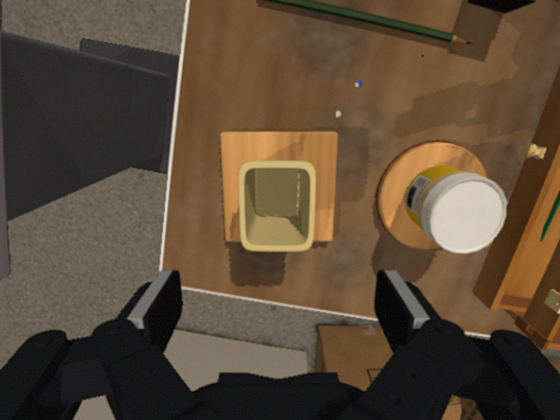

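Pail (278,207) stands on the square plinth and the jar on the round one; both look right, so I'll put numbers to them.

```bash
python3 - <<'E'
from h import *
import pickle; c=pickle.load(open("w8.pkl","rb")); im=cv2.imread("pics/w8.png")
P=[(240,162),(316,162),(313,249),(244,250)]; rep("pail",quad(im,c,P,.073,4)); rep("raw",plane(c,P,.073))
S=[(221,132),(337,132),(334,241),(224,241)]; rep("sq raw",plane(c,S,.012)); rep("sq",quad(im,c,S,.012,3))
print("round",circ(im,c,(434,195),55,.012,list(range(90,320,8))))
print("lid",circ(im,c,(462,212),42,.073,list(range(-60,120,8))))
E
```

```text
pail ctr [0.4507 0.0168] sides [54.8 74.6 55.8 74.9] ang [  10.9  -80.1 -168.8   99.2]
raw ctr [0.45   0.0166] sides [58.  72.3 57.2 73.2] ang [  10.9  -79.1 -168.2  101.6]
sq raw ctr [0.4508 0.0167] sides [107.2 108.7 112.1 108.7] ang [  10.9  -77.8 -169.1   99.7]
sq ctr [0.4508 0.0157] sides [108.6 111.3 107.7 112.3] ang [  11.   -79.1 -168.5  101.4]
round (array([0.6025, 0.0373]), np.float64(0.0546), 29)
lid (array([0.6033, 0.0389]), np.float64(0.033), 22)
```

>>> send_rows([
  {"x": 0.1,"y": 0.08,"z": 0,"wx": 0,"wy": 0,"wz": 0,"hand": 1},
  {"x": 0.17,"y": 0.138,"z": 0,"wx": 0,"wy": 0,"wz": 0,"hand": 1},
  {"x": 0.17,"y": 0.138,"z": 0,"wx": 0,"wy": 0,"wz": 0,"hand": 1},
  {"x": 0.17,"y": 0.138,"z": 0,"wx": 0,"wy": 0,"wz": 0,"hand": 1},
  {"x": 0.17,"y": 0.138,"z": 0,"wx": 0,"wy": 0,"wz": 0,"hand": 1},
  {"x": 0.17,"y": 0.138,"z": 0,"wx": 0,"wy": 0,"wz": 0,"hand": 1},
  {"x": 0.17,"y": 0.138,"z": 0,"wx": 0,"wy": 0,"wz": 0,"hand": 0.32},
  {"x": 0.17,"y": 0.138,"z": 0,"wx": 0,"wy": 0,"wz": 0,"hand": 0.32},
  {"x": 0.17,"y": 0.138,"z": 0,"wx": 0,"wy": 0,"wz": 0,"hand": 0.32},
  {"x": 0.1,"y": 0.08,"z": 0,"wx": 0,"wy": 0,"wz": 0.05,"hand": 0.32},
])

```text
time: 23.83
tool_pos: [0.5938, 0.2848, 0.1825]
tool_rot: [-0.0, 0.652, 0.758, 0.001]
contact_force: [-0.3, -0.5, 0.7]
gripper_width: 0.657
grasp_force: 0.0
```

>>> send_rows([
  {"x": 0,"y": 0,"z": 0,"wx": 0,"wy": 0,"wz": 0.1,"hand": 0.32},
  {"x": 0,"y": 0,"z": 0,"wx": 0,"wy": 0,"wz": 0.09,"hand": 0.32},
  {"x": 0,"y": 0,"z": 0,"wx": 0,"wy": 0,"wz": 0,"hand": 0.32},
  {"x": 0,"y": 0,"z": 0,"wx": 0,"wy": 0,"wz": 0,"hand": 0.32},
  {"x": 0,"y": 0,"z": 0,"wx": 0,"wy": 0,"wz": 0,"hand": 0.32},
  {"x": 0,"y": 0,"z": 0,"wx": 0,"wy": 0,"wz": 0,"hand": 0.32},
  {"x": 0,"y": 0,"z": 0,"wx": 0,"wy": 0,"wz": 0,"hand": 0.32},
  {"x": 0,"y": 0,"z": 0,"wx": 0,"wy": 0,"wz": 0,"hand": 0.32},
  {"x": 0,"y": 0,"z": 0,"wx": 0,"wy": 0,"wz": 0,"hand": 0.32},
  {"x": 0,"y": 0,"z": 0,"wx": 0,"wy": 0,"wz": 0,"hand": 0.32},
])

```text
time: 24.67
tool_pos: [0.5929, 0.2819, 0.1823]
tool_rot: [0.0, 0.707, 0.707, 0.0]
contact_force: [0.1, -0.3, 0.2]
gripper_width: 0.663
grasp_force: 0.0
```

```bash
python3 - <<'E'
from h import *
c,im=snap("wrist","w9.png")
go([.601,.288,.010],np.radians(0))
import pickle; pickle.dump(c,open("w9.pkl","wb"))
P=proj(c,[[.582,.363,.041],[.62,.363,.041],[.62,.213,.041],[.582,.213,.041]]); print(P.round(0))
rep("carton",quad(im,c,P,.041,6))
E
```

```text
t 24.72 pos [0.5928 0.2819 0.1823] yaw 0.0003 | shift/.15 [0.04  0.054 1.148] wz/(pi/4) 0.0 tilt [-0. -0. -0.] q6 0.33
[[266. 101.]
 [313. 101.]
 [308. 269.]
 [268. 268.]]
carton ctr [0.5997 0.2881] sides [ 36.9 146.5  39.9 146.3] ang [   0.3  -90.1 -180.    88.7]
```

View pics/w9.png

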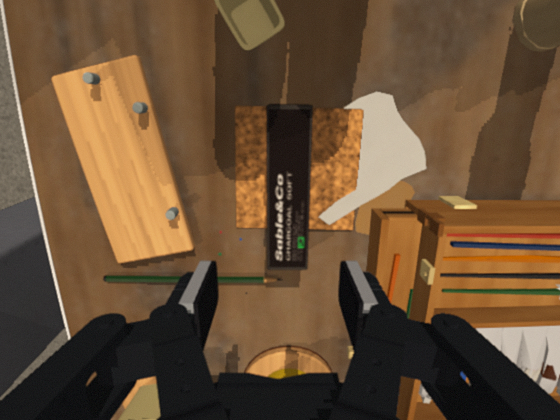

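The carton lies on the mat at px (289,185), along y and between the open fingers.

>>> send_rows([
  {"x": 0.042,"y": 0.048,"z": 0.06,"wx": 0,"wy": 0,"wz": 0,"hand": 0.32},
  {"x": 0,"y": 0,"z": 0.14,"wx": 0,"wy": 0,"wz": 0,"hand": 0.32},
  {"x": 0,"y": 0,"z": 0.16,"wx": 0,"wy": 0,"wz": 0,"hand": 0.32},
  {"x": 0,"y": 0,"z": 0.16,"wx": 0,"wy": 0,"wz": 0,"hand": 0.32},
  {"x": 0,"y": 0,"z": 0.16,"wx": 0,"wy": 0,"wz": 0,"hand": 0.32},
  {"x": 0,"y": 0,"z": 0.16,"wx": 0,"wy": 0,"wz": 0,"hand": 0.32},
  {"x": 0,"y": 0,"z": 0.14,"wx": 0,"wy": 0,"wz": 0,"hand": 0.32},
  {"x": 0,"y": 0,"z": 0.1,"wx": 0,"wy": 0,"wz": 0,"hand": 0.32},
  {"x": 0,"y": 0,"z": 0.05,"wx": 0,"wy": 0,"wz": 0,"hand": 0.32},
  {"x": 0,"y": 0,"z": 0.01,"wx": 0,"wy": 0,"wz": 0,"hand": 0.32},
])

```text
time: 25.55
tool_pos: [0.599, 0.2879, 0.0094]
tool_rot: [-0.001, 0.707, 0.707, -0.001]
contact_force: [0.4, -0.5, 0.6]
gripper_width: 0.665
grasp_force: 0.0
```

>>> send_rows([
  {"x": 0,"y": 0,"z": 0,"wx": 0,"wy": 0,"wz": 0,"hand": 0.32},
  {"x": 0,"y": 0,"z": 0,"wx": 0,"wy": 0,"wz": 0,"hand": -0.5},
  {"x": 0,"y": 0,"z": 0,"wx": 0,"wy": 0,"wz": 0,"hand": -0.5},
  {"x": 0,"y": 0,"z": 0,"wx": 0,"wy": 0,"wz": 0,"hand": -0.5},
  {"x": 0,"y": 0,"z": 0,"wx": 0,"wy": 0,"wz": 0,"hand": -0.5},
  {"x": 0,"y": 0,"z": 0,"wx": 0,"wy": 0,"wz": 0,"hand": -0.5},
  {"x": 0,"y": 0,"z": 0,"wx": 0,"wy": 0,"wz": 0,"hand": -0.5},
  {"x": 0,"y": 0,"z": 0,"wx": 0,"wy": 0,"wz": 0,"hand": -0.5},
  {"x": 0,"y": 0,"z": 0,"wx": 0,"wy": 0,"wz": 0,"hand": -0.5},
  {"x": 0,"y": 0,"z": 0,"wx": 0,"wy": 0,"wz": 0,"hand": -0.5},
])

```text
time: 26.38
tool_pos: [0.6016, 0.2888, 0.0134]
tool_rot: [0.001, 0.707, 0.707, 0.002]
contact_force: [1.0, 0.4, 5.6]
gripper_width: 0.44
grasp_force: 61.6
```

```bash
python3 -c "
from h import *
a=np.radians(11.2); c,s=np.cos(a),np.sin(a); T=np.array([.4444,.3033])+[c*0-s*-6e-3,s*0+c*-6e-3]; print(T)
go([*T,.09],a); q=manip.state(); print(q['gripper_width'],q['contact_force'])"
```

```text
[0.44556541 0.29741427]
t 26.38 pos [0.6016 0.2888 0.0134] yaw 0.0003 | shift/.15 [ 0.058 -1.038 -0.514] wz/(pi/4) -0.249 tilt [ 0.0043 -0.0015 -0.    ] q6 0.34
0.43988154938712537 [0.99160716 0.44035193 5.57847248]
```

>>> send_rows([
  {"x": 0,"y": 0,"z": -0.1,"wx": 0,"wy": 0,"wz": 0,"hand": -0.5},
  {"x": 0,"y": 0,"z": -0.15,"wx": 0,"wy": 0,"wz": 0,"hand": -0.5},
  {"x": 0,"y": 0,"z": -0.18,"wx": 0,"wy": 0,"wz": 0,"hand": -0.5},
  {"x": 0,"y": -0.08,"z": -0.1,"wx": 0,"wy": 0,"wz": 0,"hand": -0.5},
  {"x": 0.01,"y": -0.16,"z": 0,"wx": 0,"wy": 0,"wz": 0,"hand": -0.5},
  {"x": 0.01,"y": -0.18,"z": 0,"wx": 0,"wy": 0,"wz": 0,"hand": -0.5},
  {"x": 0.01,"y": -0.18,"z": 0,"wx": 0,"wy": 0,"wz": 0,"hand": -0.5},
  {"x": 0.01,"y": -0.18,"z": 0,"wx": 0,"wy": 0,"wz": 0,"hand": -0.5},
  {"x": 0.01,"y": -0.16,"z": 0,"wx": 0,"wy": 0,"wz": 0,"hand": -0.5},
  {"x": 0,"y": -0.08,"z": 0,"wx": 0,"wy": 0,"wz": -0.05,"hand": -0.5},
])

```text
time: 27.22
tool_pos: [0.4439, 0.2956, 0.0905]
tool_rot: [-0.001, 0.692, 0.722, -0.001]
contact_force: [0.5, -0.6, -1.3]
gripper_width: 0.436
grasp_force: 60.9
```

>>> send_rows([
  {"x": 0,"y": 0,"z": 0,"wx": 0,"wy": 0,"wz": -0.1,"hand": -0.5},
  {"x": 0,"y": 0,"z": 0,"wx": 0,"wy": 0,"wz": -0.1,"hand": -0.5},
  {"x": 0,"y": 0,"z": 0,"wx": 0,"wy": 0,"wz": 0,"hand": -0.5},
  {"x": 0,"y": 0,"z": 0,"wx": 0,"wy": 0,"wz": 0,"hand": -0.5},
  {"x": 0,"y": 0,"z": 0,"wx": 0,"wy": 0,"wz": 0,"hand": -0.5},
  {"x": 0,"y": 0,"z": 0,"wx": 0,"wy": 0,"wz": 0,"hand": -0.5},
  {"x": 0,"y": 0,"z": 0,"wx": 0,"wy": 0,"wz": 0,"hand": -0.5},
  {"x": 0,"y": 0,"z": 0,"wx": 0,"wy": 0,"wz": 0,"hand": -0.5},
  {"x": 0,"y": 0,"z": 0,"wx": 0,"wy": 0,"wz": 0,"hand": -0.5},
  {"x": 0,"y": 0,"z": 0,"wx": 0,"wy": 0,"wz": 0,"hand": -0.5},
])

```text
time: 28.05
tool_pos: [0.4471, 0.2957, 0.0907]
tool_rot: [-0.0, 0.634, 0.773, -0.0]
contact_force: [0.4, -0.3, -0.3]
gripper_width: 0.439
grasp_force: 61.0
```

```bash
python3 - <<'E'
from h import *
import pickle
c,im=snap("wrist","w10.png"); pickle.dump(c,open("w10.pkl","wb"))
_,p,R=tool(); a=np.radians(11.2)
go([.4456,.2974,.0225],a)
zt=p[2]-.0104+.038; X=R.apply([[75e-3,-19e-3,0],[75e-3,19e-3,0],[-75e-3,19e-3,0],[-75e-3,-19e-3,0]])+p; X[:,2]=zt
P=proj(c,X); print(P.round(0)); rep("carton",quad(im,c,P,zt,6))
E
```

```text
t 28.1 pos [0.4471 0.2957 0.0907] yaw 0.1964 | shift/.15 [ 0.013 -0.007  0.455] wz/(pi/4) 0.001 tilt [-0.0002  0.0001 -0.    ] q6 0.25
[[224. 115.]
 [338. 115.]
 [319. 444.]
 [240. 443.]]
carton ctr [0.447  0.2929] sides [ 37.5 152.6  37.5 152.5] ang [  11.4  -78.4 -168.7  101.6]
```

View pics/w10.png

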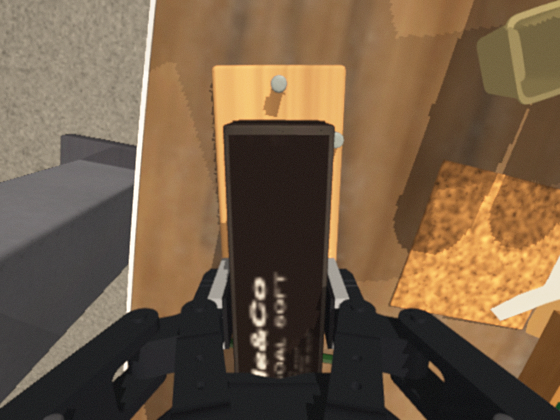

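Carton held level and parallel to the long plinth; end pin at (279,84), back pin at (338,140), both clear of the carton.

>>> send_rows([
  {"x": 0.01,"y": -0.01,"z": 0.05,"wx": 0,"wy": 0,"wz": 0,"hand": -0.5},
  {"x": 0,"y": 0,"z": 0.09,"wx": 0,"wy": 0,"wz": 0,"hand": -0.5},
  {"x": 0,"y": 0,"z": 0.09,"wx": 0,"wy": 0,"wz": 0,"hand": -0.5},
  {"x": 0,"y": 0,"z": 0.08,"wx": 0,"wy": 0,"wz": 0,"hand": -0.5},
  {"x": 0,"y": 0,"z": 0.06,"wx": 0,"wy": 0,"wz": 0,"hand": -0.5},
  {"x": 0,"y": 0,"z": 0.03,"wx": 0,"wy": 0,"wz": 0,"hand": -0.5},
  {"x": 0,"y": 0,"z": 0.02,"wx": 0,"wy": 0,"wz": 0,"hand": -0.5},
  {"x": 0,"y": 0,"z": 0.01,"wx": 0,"wy": 0,"wz": 0,"hand": -0.5},
  {"x": 0,"y": 0,"z": 0,"wx": 0,"wy": 0,"wz": 0,"hand": -0.5},
  {"x": 0,"y": 0,"z": 0,"wx": 0,"wy": 0,"wz": 0,"hand": -0.5},
])

```text
time: 28.93
tool_pos: [0.4458, 0.2972, 0.0268]
tool_rot: [0.0, 0.634, 0.773, 0.0]
contact_force: [1.0, -0.7, -0.6]
gripper_width: 0.437
grasp_force: 61.0
```

```bash
python3 -c "
from h import *
go([.4456,.2974,.0225],np.radians(11.2)); print(manip.state()['contact_force'])"
```

```text
t 28.93 pos [0.4458 0.2972 0.0268] yaw 0.1966 | shift/.15 [ 0.002 -0.001  0.029] wz/(pi/4) 0.001 tilt [ 0.0013 -0.0003  0.    ] q6 0.25
[ 1.03014458 -0.68944029 -0.64438662]
```

>>> send_rows([
  {"x": 0,"y": 0,"z": 0.01,"wx": 0,"wy": 0,"wz": 0,"hand": -0.5},
  {"x": 0,"y": 0,"z": 0.01,"wx": 0,"wy": 0,"wz": 0,"hand": -0.5},
  {"x": 0,"y": 0,"z": 0.01,"wx": 0,"wy": 0,"wz": 0,"hand": -0.5},
  {"x": 0,"y": 0,"z": 0.005,"wx": 0,"wy": 0,"wz": 0,"hand": -0.5},
  {"x": 0,"y": 0,"z": 0,"wx": 0,"wy": 0,"wz": 0,"hand": -0.5},
  {"x": 0,"y": 0,"z": 0,"wx": 0,"wy": 0,"wz": 0,"hand": -0.5},
  {"x": 0,"y": 0,"z": 0,"wx": 0,"wy": 0,"wz": 0,"hand": -0.5},
  {"x": 0,"y": 0,"z": 0,"wx": 0,"wy": 0,"wz": 0,"hand": -0.5},
  {"x": 0,"y": 0,"z": 0,"wx": 0,"wy": 0,"wz": 0,"hand": -0.5},
  {"x": 0,"y": 0,"z": 0,"wx": 0,"wy": 0,"wz": 0,"hand": -0.5},
])

```text
time: 29.77
tool_pos: [0.4458, 0.2971, 0.0225]
tool_rot: [0.0, 0.634, 0.773, 0.0]
contact_force: [-2.5, -2.1, 6.8]
gripper_width: 0.44
grasp_force: 61.8
```

>>> send_rows([
  {"x": 0.01,"y": 0,"z": -0.005,"wx": 0,"wy": 0,"wz": 0,"hand": -0.5},
  {"x": 0.01,"y": 0,"z": 0,"wx": 0,"wy": 0,"wz": 0,"hand": -0.5},
  {"x": 0.01,"y": 0,"z": 0,"wx": 0,"wy": 0,"wz": 0,"hand": -0.5},
  {"x": 0.01,"y": 0,"z": 0,"wx": 0,"wy": 0,"wz": 0,"hand": -0.5},
  {"x": 0.01,"y": 0,"z": 0,"wx": 0,"wy": 0,"wz": 0,"hand": -0.5},
  {"x": 0.01,"y": 0,"z": 0,"wx": 0,"wy": 0,"wz": 0,"hand": -0.5},
  {"x": 0,"y": 0,"z": 0,"wx": 0,"wy": 0,"wz": 0,"hand": -0.5},
  {"x": 0,"y": 0,"z": 0,"wx": 0,"wy": 0,"wz": 0,"hand": -0.5},
  {"x": 0,"y": 0,"z": 0,"wx": 0,"wy": 0,"wz": 0,"hand": -0.5},
  {"x": 0,"y": 0,"z": 0,"wx": 0,"wy": 0,"wz": 0,"hand": -0.5},
])

```text
time: 30.6
tool_pos: [0.4442, 0.3062, 0.0224]
tool_rot: [0.0, 0.634, 0.773, 0.001]
contact_force: [0.1, -1.9, 5.0]
gripper_width: 0.44
grasp_force: 61.6
```

```bash
cat >> h.py <<'E'
def pl():
    s,p,R=tool(); a=np.radians(11.2); d=p[:2]-[.4444,.3033]; c,n=np.cos(a),np.sin(a); f=s["contact_force"]
    print("plinth mm",(1000*np.array([c*d[0]+n*d[1],-n*d[0]+c*d[1]])).round(1),"z",p[2].round(4),"F plinth",np.array([c*f[0]+n*f[1],-n*f[0]+c*f[1],f[2]]).round(1),"w",round(s["gripper_width"],3),"t",s["time"])
E
python3 -c "
from h import *
pl()"
```

```text
plinth mm [0.4 2.9] z 0.0224 F plinth [-0.3 -1.9  5. ] w 0.44 t 30.6
```

>>> send_rows([
  {"x": 0.008,"y": 0,"z": 0,"wx": 0,"wy": 0,"wz": 0,"hand": -0.5},
  {"x": 0.008,"y": 0,"z": 0,"wx": 0,"wy": 0,"wz": 0,"hand": -0.5},
  {"x": 0.008,"y": 0,"z": 0,"wx": 0,"wy": 0,"wz": 0,"hand": -0.5},
  {"x": 0.008,"y": 0,"z": 0,"wx": 0,"wy": 0,"wz": 0,"hand": -0.5},
  {"x": 0,"y": 0,"z": 0,"wx": 0,"wy": 0,"wz": 0,"hand": -0.5},
  {"x": 0,"y": 0,"z": 0,"wx": 0,"wy": 0,"wz": 0,"hand": -0.5},
  {"x": 0,"y": 0,"z": 0,"wx": 0,"wy": 0,"wz": 0,"hand": -0.5},
  {"x": 0,"y": 0,"z": 0,"wx": 0,"wy": 0,"wz": 0,"hand": -0.5},
  {"x": 0,"y": 0,"z": 0,"wx": 0,"wy": 0,"wz": 0,"hand": -0.5},
  {"x": 0,"y": 0,"z": 0,"wx": 0,"wy": 0,"wz": 0,"hand": -0.5},
])

```text
time: 31.43
tool_pos: [0.4438, 0.3085, 0.0225]
tool_rot: [0.002, 0.634, 0.773, -0.001]
contact_force: [2.3, -12.4, 8.0]
gripper_width: 0.44
grasp_force: 62.1
```

```bash
python3 -c "
from h import *
pl()"
```

```text
plinth mm [0.4 5.2] z 0.0225 F plinth [ -0.2 -12.7   8. ] w 0.44 t 31.4333
```

>>> send_rows([
  {"x": -0.006,"y": 0.01,"z": 0,"wx": 0,"wy": 0,"wz": 0,"hand": -0.5},
  {"x": 0,"y": 0.01,"z": 0,"wx": 0,"wy": 0,"wz": 0,"hand": -0.5},
  {"x": 0,"y": 0.01,"z": 0,"wx": 0,"wy": 0,"wz": 0,"hand": -0.5},
  {"x": 0,"y": 0.01,"z": 0,"wx": 0,"wy": 0,"wz": 0,"hand": -0.5},
  {"x": 0,"y": 0.01,"z": 0,"wx": 0,"wy": 0,"wz": 0,"hand": -0.5},
  {"x": 0,"y": 0.01,"z": 0,"wx": 0,"wy": 0,"wz": 0,"hand": -0.5},
  {"x": 0,"y": 0.01,"z": 0,"wx": 0,"wy": 0,"wz": 0,"hand": -0.5},
  {"x": 0,"y": 0,"z": 0,"wx": 0,"wy": 0,"wz": 0,"hand": -0.5},
  {"x": 0,"y": 0,"z": 0,"wx": 0,"wy": 0,"wz": 0,"hand": -0.5},
  {"x": 0,"y": 0,"z": 0,"wx": 0,"wy": 0,"wz": 0,"hand": -0.5},
])

```text
time: 32.27
tool_pos: [0.4515, 0.3099, 0.0225]
tool_rot: [-0.0, 0.634, 0.774, -0.004]
contact_force: [-8.7, -11.0, 16.6]
gripper_width: 0.438
grasp_force: 63.0
```

```bash
python3 -c "
from h import *
pl()"
```

```text
plinth mm [8.2 5.1] z 0.0225 F plinth [-10.7  -9.1  16.6] w 0.438 t 32.2667
```

```bash
python3 - <<'E'
from h import *
import pickle
c,im=snap("wrist","w11.png"); pickle.dump(c,open("w11.pkl","wb"))
s=cv2.resize(grab_frame("scene")[190:275,190:330],None,fx=4,fy=4,interpolation=cv2.INTER_CUBIC)
cv2.imwrite("pics/v11.png",np.hstack([cv2.resize(im[60:340,150:420],(482,500)),cv2.resize(s,(300,500))[:,:,:]][:1]))
E
```

```text
(no output)
```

View pics/v11.png

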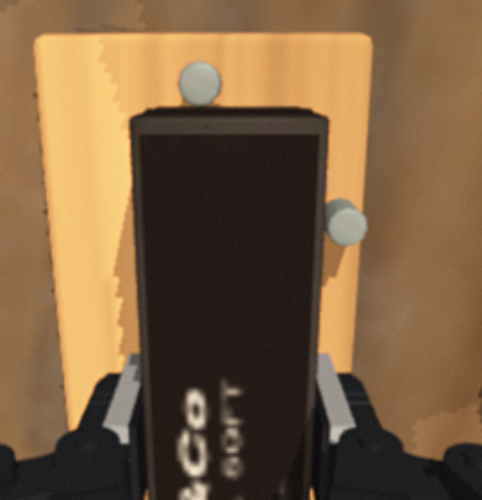

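Crop: the carton's end face is against the end pin (200,85), and its long side is at the near back pin (345,222). Now release, then seat it with the near finger.

>>> send_rows([
  {"x": -0.01,"y": -0.006,"z": -0.012,"wx": 0,"wy": 0,"wz": 0,"hand": -0.5},
  {"x": 0,"y": 0,"z": 0,"wx": 0,"wy": 0,"wz": 0,"hand": -0.5},
  {"x": 0,"y": 0,"z": 0,"wx": 0,"wy": 0,"wz": 0,"hand": 0.15},
  {"x": 0,"y": 0,"z": -0.015,"wx": 0,"wy": 0,"wz": 0,"hand": 0.15},
  {"x": 0,"y": 0,"z": 0,"wx": 0,"wy": 0,"wz": 0,"hand": 0.15},
  {"x": 0,"y": 0,"z": 0,"wx": 0,"wy": 0,"wz": 0,"hand": 0.15},
  {"x": 0,"y": 0,"z": 0,"wx": 0,"wy": 0,"wz": 0,"hand": 0.15},
  {"x": 0,"y": 0,"z": 0,"wx": 0,"wy": 0,"wz": 0,"hand": 0.15},
  {"x": 0,"y": 0,"z": 0,"wx": 0,"wy": 0,"wz": 0,"hand": 0.15},
  {"x": 0,"y": 0,"z": 0,"wx": 0,"wy": 0,"wz": 0,"hand": 0.15},
])

```text
time: 33.2
tool_pos: [0.4525, 0.31, 0.0258]
tool_rot: [-0.0, 0.634, 0.773, -0.0]
contact_force: [0.5, -0.5, -0.8]
gripper_width: 0.573
grasp_force: 0.0
```

```bash
python3 -c "
from h import *
pl()
go([.45,.3,.0225],np.radians(11.2))"
```

```text
plinth mm [9.2 5. ] z 0.0258 F plinth [ 0.4 -0.5 -0.8] w 0.573 t 33.2
t 33.2 pos [0.4525 0.31   0.0258] yaw 0.1966 | shift/.15 [-0.062 -0.029  0.022] wz/(pi/4) 0.001 tilt [-0.0001 -0.     -0.    ] q6 0.27
```

>>> send_rows([
  {"x": -0.013,"y": 0.008,"z": 0,"wx": 0,"wy": 0,"wz": 0,"hand": 0.15},
  {"x": 0,"y": 0.008,"z": 0,"wx": 0,"wy": 0,"wz": 0,"hand": 0.15},
  {"x": 0,"y": 0.008,"z": 0,"wx": 0,"wy": 0,"wz": 0,"hand": 0.15},
  {"x": 0,"y": 0.008,"z": 0,"wx": 0,"wy": 0,"wz": 0,"hand": 0.15},
  {"x": 0,"y": 0.008,"z": 0,"wx": 0,"wy": 0,"wz": 0,"hand": 0.15},
  {"x": 0,"y": 0.008,"z": 0,"wx": 0,"wy": 0,"wz": 0,"hand": 0.15},
  {"x": 0,"y": 0,"z": 0,"wx": 0,"wy": 0,"wz": 0,"hand": 0.15},
  {"x": 0,"y": 0,"z": 0,"wx": 0,"wy": 0,"wz": 0,"hand": 0.15},
  {"x": 0,"y": 0,"z": 0,"wx": 0,"wy": 0,"wz": 0,"hand": 0.15},
  {"x": 0,"y": 0,"z": 0,"wx": 0,"wy": 0,"wz": 0,"hand": 0.15},
])

```text
time: 34.03
tool_pos: [0.4599, 0.3095, 0.0258]
tool_rot: [0.0, 0.634, 0.773, 0.0]
contact_force: [0.0, -0.1, -0.6]
gripper_width: 0.572
grasp_force: 0.0
```

```bash
python3 -c "
from h import *
pl()"
```

```text
plinth mm [16.4  3.1] z 0.0258 F plinth [ 0.  -0.1 -0.6] w 0.572 t 34.0333
```

>>> send_rows([
  {"x": 0,"y": 0.006,"z": 0,"wx": 0,"wy": 0,"wz": 0,"hand": 0.15},
  {"x": 0,"y": 0.006,"z": 0,"wx": 0,"wy": 0,"wz": 0,"hand": 0.15},
  {"x": 0,"y": 0.006,"z": 0,"wx": 0,"wy": 0,"wz": 0,"hand": 0.15},
  {"x": 0,"y": 0.006,"z": 0,"wx": 0,"wy": 0,"wz": 0,"hand": 0.15},
  {"x": 0,"y": 0.006,"z": 0,"wx": 0,"wy": 0,"wz": 0,"hand": 0.15},
  {"x": 0,"y": 0,"z": 0,"wx": 0,"wy": 0,"wz": 0,"hand": 0.15},
  {"x": 0,"y": 0,"z": 0,"wx": 0,"wy": 0,"wz": 0,"hand": 0.15},
  {"x": 0,"y": 0,"z": 0,"wx": 0,"wy": 0,"wz": 0,"hand": 0.15},
  {"x": 0,"y": 0,"z": 0,"wx": 0,"wy": 0,"wz": 0,"hand": 0.15},
  {"x": 0,"y": 0,"z": 0,"wx": 0,"wy": 0,"wz": 0,"hand": 0.15},
])

```text
time: 34.87
tool_pos: [0.4615, 0.3097, 0.0252]
tool_rot: [-0.002, 0.634, 0.773, -0.003]
contact_force: [-9.8, -1.9, 7.5]
gripper_width: 0.576
grasp_force: 4.9
```

```bash
python3 -c "
from h import *
pl()"
```

```text
plinth mm [18.  3.] z 0.0252 F plinth [-10.    0.    7.5] w 0.576 t 34.8667
```

>>> send_rows([
  {"x": 0,"y": -0.015,"z": 0,"wx": 0,"wy": 0,"wz": 0,"hand": 0.15},
  {"x": 0,"y": -0.015,"z": 0,"wx": 0,"wy": 0,"wz": 0,"hand": 0.15},
  {"x": 0,"y": -0.015,"z": 0,"wx": 0,"wy": 0,"wz": 0,"hand": 0.15},
  {"x": 0,"y": 0,"z": 0,"wx": 0,"wy": 0,"wz": 0,"hand": 0.15},
  {"x": 0,"y": 0,"z": 0,"wx": 0,"wy": 0,"wz": 0,"hand": 0.15},
  {"x": 0,"y": 0,"z": -0.08,"wx": 0,"wy": 0,"wz": 0,"hand": 0.15},
  {"x": 0,"y": 0,"z": -0.12,"wx": 0,"wy": 0,"wz": 0,"hand": 0.15},
  {"x": 0,"y": 0,"z": -0.18,"wx": 0,"wy": 0,"wz": 0,"hand": 0.15},
  {"x": 0,"y": 0,"z": -0.2,"wx": 0,"wy": 0,"wz": 0,"hand": 0.15},
  {"x": 0,"y": 0,"z": -0.1,"wx": 0,"wy": 0,"wz": 0,"hand": 0.15},
])

```text
time: 35.7
tool_pos: [0.4597, 0.31, 0.1329]
tool_rot: [0.001, 0.634, 0.773, 0.003]
contact_force: [0.0, 0.6, 0.2]
gripper_width: 0.577
grasp_force: 0.0
```

>>> send_rows([
  {"x": 0,"y": 0,"z": 0,"wx": 0,"wy": 0,"wz": 0,"hand": -1},
  {"x": 0,"y": 0,"z": 0,"wx": 0,"wy": 0,"wz": 0,"hand": -1},
  {"x": 0,"y": 0,"z": 0,"wx": 0,"wy": 0,"wz": 0,"hand": -1},
  {"x": 0,"y": 0,"z": 0,"wx": 0,"wy": 0,"wz": 0,"hand": -1},
  {"x": 0,"y": 0,"z": 0,"wx": 0,"wy": 0,"wz": 0,"hand": -1},
  {"x": 0,"y": 0,"z": 0,"wx": 0,"wy": 0,"wz": 0,"hand": -1},
  {"x": 0,"y": 0,"z": 0,"wx": 0,"wy": 0,"wz": 0,"hand": -1},
  {"x": 0,"y": 0,"z": 0,"wx": 0,"wy": 0,"wz": 0,"hand": -1},
  {"x": 0,"y": 0,"z": 0,"wx": 0,"wy": 0,"wz": 0,"hand": -1},
  {"x": 0,"y": 0,"z": 0,"wx": 0,"wy": 0,"wz": 0,"hand": -1},
])

```text
time: 36.53
tool_pos: [0.4577, 0.309, 0.1277]
tool_rot: [-0.0, 0.634, 0.773, -0.0]
contact_force: [1.0, 0.0, 0.1]
gripper_width: -0.004
grasp_force: 0.0
```

```bash
python3 - <<'E'
from h import *
import pickle
c,im=snap("wrist","w12.png"); pickle.dump(c,open("w12.pkl","wb")); pl()
a=np.radians(11.2); Rz=np.array([[np.cos(a),-np.sin(a)],[np.sin(a),np.cos(a)]])
W=lambda L,z:np.c_[np.array([.4444,.3033])+np.array(L)/1000@Rz.T,np.full(len(L),z)]
P=proj(c,W([(-8,78),(30,78),(30,-72),(-8,-72)],.05)); print(P.round(1))
C=quad(im,c,P,.05,6); rep("carton",C); print("plinth coords of corners",((C-[.4444,.3033])@Rz*1000).round(1))
# pins: grey (low saturation) blobs near predictions
hsv=cv2.cvtColor(im,cv2.COLOR_BGR2HSV)
for q in [(35,-50),(35,50),(0,83)]:
    u=proj(c,W([q],.026))[0]; x,y=u.astype(int); m=np.zeros(im.shape[:2],np.uint8); m[max(y-14,0):y+15,max(x-14,0):x+15]=1
    k=((hsv[...,1]<60)&(hsv[...,2]>90)&(m>0)).astype(np.uint8); n,l,st,ce=cv2.connectedComponentsWithStats(k)
    if n>1:
        i=1+st[1:,4].argmax(); print(q,"pred",u.round(1),"seen",ce[i].round(1),st[i],((plane(c,[ce[i]],.026)-[.4444,.3033])@Rz*1000).round(1))
E
```

```text
plinth mm [14.2  3.1] z 0.1278 F plinth [ 0.3 -0.5  0.3] w -0.0 t 36.5833
[[245.  110.4]
 [305.  110.5]
 [299.7 314.4]
 [250.3 314.2]]
carton ctr [0.4546 0.3099] sides [ 38.2 146.6  36.8 147.4] ang [  11.2  -78.9 -167.7  101.7]
plinth coords of corners [[ -8.1  78. ]
 [ 30.1  78. ]
 [ 29.9 -68.7]
 [ -6.9 -69.4]]
(35, -50) pred [304.7 273.9] seen [292.  274.3] [290 259   6  29 140] [[ 24.6 -50.4]]
(35, 50) pred [308.4 150.1] seen [308.6 149.6] [304 143  11  14 128] [[35.1 50.4]]
(0, 83) pred [259.5 102.5] seen [260.  103.1] [254  97  13  13 139] [[ 0.3 82.6]]
```

```bash
python3 - <<'E'
import cv2,numpy as np
im=cv2.imread("pics/w12.png"); cv2.imwrite("pics/v12.png",cv2.resize(im[70:330,210:370],(369*1,600),interpolation=cv2.INTER_CUBIC))
E
```

```text
(no output)
```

View pics/v12.png

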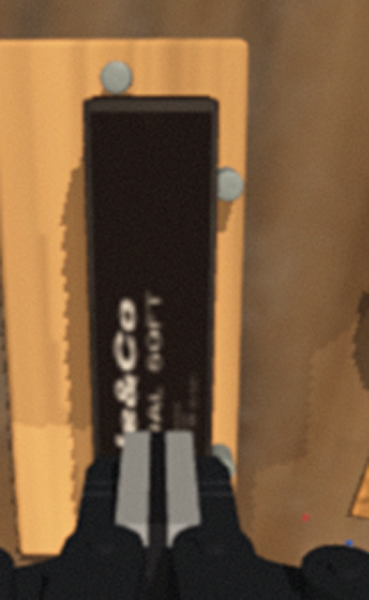

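```bash
python3 - <<'E'
from h import *
import pickle
c=pickle.load(open("w12.pkl","rb")); im=cv2.imread("pics/w12.png")
a=np.radians(11.2); Rz=np.array([[np.cos(a),-np.sin(a)],[np.sin(a),np.cos(a)]])
W=lambda x,y,z:np.array([*(np.array([.4444,.3033])+Rz@[x/1000,y/1000]),z])
for y in (78,75,72): print(y,"rows at z .05,.026,.012",[proj(c,W(11,y,z)[None])[0].round(1) for z in(.05,.026,.012)])
print("right edge x30 at y20, z .05,.012",[proj(c,W(30,20,z)[None])[0].round(1) for z in(.05,.012)])
print("col profile",[(r,int(im[r,278:288].mean())) for r in range(98,126)])
print("row prof y20", [(x,int(im[187:191,x].mean())) for x in range(292,312)])
E
```

```text
78 rows at z .05,.026,.012 [array([275. , 110.4]), array([275.3, 110. ]), array([275.5, 109.7])]
75 rows at z .05,.026,.012 [array([275. , 115.3]), array([275.3, 114.4]), array([275.5, 113.9])]
72 rows at z .05,.026,.012 [array([275. , 120.2]), array([275.3, 118.7]), array([275.5, 118. ])]
right edge x30 at y20, z .05,.012 [array([302.8, 198.8]), array([299.5, 186. ])]
col profile [(98, 143), (99, 144), (100, 144), (101, 144), (102, 144), (103, 144), (104, 144), (105, 145), (106, 144), (107, 145), (108, 145), (109, 149), (110, 140), (111, 85), (112, 37), (113, 45), (114, 57), (115, 59), (116, 59), (117, 57), (118, 40), (119, 26), (120, 25), (121, 24), (122, 26), (123, 24), (124, 24), (125, 24)]
row prof y20 [(292, 24), (293, 24), (294, 24), (295, 24), (296, 23), (297, 24), (298, 22), (299, 24), (300, 35), (301, 47), (302, 61), (303, 96), (304, 142), (305, 161), (306, 162), (307, 160), (308, 158), (309, 156), (310, 154), (311, 149)]
```

The final crop shows the carton's end at the end pin (117,78) and its side at the back pins (229,184) and (222,462). Its outline projects to x=30, y≈77.7 mm on the plinth, with the end pin measured at y=82.6 (5 mm radius), so it is home on all three pins. The robot is clear, so I'm handing in.

```bash
python3 -c "
from plant import job_done
print(job_done())"
```

```text
the job is handed in; nothing more can be done
None
```

I handed the job in at about 37 s, with the jar on the round plinth, the pail squared up on the square plinth, and the carton measured home against its pins on the long plinth; the hand-in call returned no verdict.

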